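# Pack the recipe books in the sliding rack

## Task

Stand the red and the blue recipe book in the wooden rack beside the green one, so that from the end wall they go down in height: green, red, blue. Then slide the steel end stop with the black paddle up until all three books are snug between the wall and the stop, upright and with no gaps, and let go. Don't knock any book over, and leave the spice jar, the mug and the egg timer where they stand.

Things in the scene. Friction and masses are not known exactly. Their poses are not given: they have to be found in the camera images.
- book_red: Red hardback pocket recipe book with cream pages, standing on the worktop at the start (about 0.28 kg). Rigid block 26 mm thick along its y, 105 mm deep along its x, 148 mm tall. Origin at the centre of its underside, z up. Its spine is at +x; either way round will do in the rack
- book_blue: Blue hardback pocket recipe book with cream pages, standing on the worktop at the start (about 0.22 kg). Rigid block 22 mm thick along its y, 105 mm deep along its x, 138 mm tall. Origin at the centre of its underside, z up. Its spine is at +x; either way round will do in the rack
- book_green: Green hardback pocket recipe book with cream pages, already standing loose in the rack near its end wall, not quite touching it (about 0.34 kg). Rigid block 30 mm thick along its y, 105 mm deep along its x, 156 mm tall. Origin at the centre of its underside, z up. Its spine is at +x; either way round will do in the rack
- rack: Brown wooden book rack, fixed: a low tray 136 mm along its x, 292 mm along its y. Origin on the worktop under the tray's middle, z up. Books stand side by side along y, thickness along y, 105 mm depth along x. Tray floor 6 mm above the worktop; lips on both long sides, 14 mm high, leave x from -60 to +60 mm clear
- wall_face (a point): Foot of the inner face of the rack's end wall (at rack x = 0, y = +130 mm, on the tray floor). The wooden wall is 12 mm thick, 126 mm high, at the rack's +y end. Axes as the rack's
- stop_face (a point): Foot of the end stop's face towards the books (at rack x = 0, y = -80 mm + stop); moves with the stop. The stop is an upright steel plate 112 mm wide, 10 mm thick, its top 126 mm above the worktop, with a low foot behind it carrying the black paddle. Axes as the rack's
- stop (a joint): Slide of the end stop along the rack's y, in m: 0 is fully open (210 mm clear between wall and stop), grows as the stop moves towards the wall, at most 0.16. Clear length = 0.210 - value. About 3 N of friction, no spring: it stays where it is left
- paddle (a point): Top centre of the end stop's black upright paddle, 119 mm above the worktop, 60 mm behind the stop's book face (-y); moves with the stop. Paddle 40 mm along the rack's x, 12 mm thick along its y, with 44 mm free between it and the plate and nothing behind it. Can be pinched from above across its thickness, or pushed. Axes as the rack's
- spice_jar: Bystander: amber spice jar, 42 mm wide, 85 mm tall, origin centre of underside
- mug: Bystander: white mug, 80 mm wide, 90 mm tall, origin centre of underside
- egg_timer: Bystander: red egg timer, 60 mm wide, 66 mm tall, origin centre of underside
Things that resemble listed ones, but are neither listed nor needed, are in the scene too. Leave any yellow look-alike of the book_red alone. Of the things that look like the book_blue, take the one that is farthest to the robot's left at the start.

How it is judged:
At the end, for the whole second after the job is handed in: In the rack, from the end wall: green, red, blue, each upright (within 0.06 rad) on the tray floor, at rest and within 7 mm of its place in a tight row (centres 15, 43 and 67 mm from the wall); stop at rest with joint value above 0.127 (under 5 mm of gaps in all) (y of book_green in the frame of rack between 0.108 and 0.122 m and x of book_green in the frame of rack between -0.012 and 0.012 m and z of book_green in the frame of rack between 0.002 and 0.01 m and angle between each of book_green, book_red, book_blue's own z axis and vertical below 0.06 rad and linear speed of each of book_green, book_red, book_blue below 0.02 m/s and y of book_red in the frame of rack between 0.08 and 0.094 m and x of book_red in the frame of rack between -0.012 and 0.012 m and z of book_red in the frame of rack between 0.002 and 0.01 m and y of book_blue in the frame of rack between 0.056 and 0.07 m and x of book_blue in the frame of rack between -0.012 and 0.012 m and z of book_blue in the frame of rack between 0.002 and 0.01 m and value of joint stop above 0.127 m and velocity of joint stop between -0.01 and 0.01 m/s); the robot touches nothing.
It fails at once if a book is knocked over (tilts more than 0.6 rad) (angle between any of book_red, book_blue, book_green's own z axis and vertical above 0.6 rad).
It fails at once if the spice jar, mug or egg timer is moved more than 30 mm (distance of any of spice_jar, mug, egg_timer from where it was at the start of the episode above 0.03 m).
It also fails if it takes over 67 s, if anything falls off the work surface, if the arm or the gripper's body presses on something with over 40 N, if the wrist force passes 120 N, or if a joint passes its speed limit or range.

## Robot

A 6-joint arm with a two-finger parallel gripper is mounted at the origin on the work surface. World frame = base frame: x ahead of the robot, y to its left, z up, the work surface at z = 0. Lengths are in m, angles in rad, forces in N, time in s.
With the tool pointing down it reaches from about 0.35 to 0.925 m from the base axis. Payload 6.4 kg.
Tool frame: the origin (TCP) lies midway between the tips of the shut fingers; the grasp point (between the pads) lies 19 mm behind it (ctrl.hold_point_z is the distance from the TCP to the grasp point, in m); z points along the fingers, y is the line along which they close (so a half turn about z gives the same grasp; the last joint's range is limited). The gripper opens to 94 mm and grips with 3 to 60 N. Pads are 16 mm wide; open, the fingers measure 119 mm over their backs; the gripper's body (75 mm by 177 mm) begins 78 mm behind the grasp point.
Start: joints at [1.164, 0.245, 1.558, -0, 1.339, -0.174], TCP at [0.15, 0.632, 0.205] pointing down, gripper open.
Joint ranges: [-3.13, 3.13], [-1.02, 2.26], [0.13, 2.54], [-0.95, 4.09], [0.21, 2.88], [-2.74, 2.74]. Speed limits (rad/s): [2.57, 2.57, 3.14, 3.14, 3.14, 3.14].

## Interface

Orientations are given as a unit quaternion [x, y, z, w].
In Python, from workcell import ctrl gives the robot as it stands.
- The arm moves only by the tool carry_out, never from a script. Its argument "deltas" is a list of rows, each an object of numbers: "tx", "ty", "tz": the shift along the tool's x, y, z scaled (see below); "wx", "wy", "wz": the turn, a rotation vector about the tool's x, y, z scaled (see below). A call has exactly 8 rows; each row shifts and turns the commanded pose from where the row before left it, along the tool's axes as they then stand; what a row does not reach is not made up. The controller multiplies each number of a shift by 2 cm and each number of a turn by 0.1 rad. A row lasts 1/10 s, in which the tool goes at most 50 mm and 8.59 degrees, less where a joint would pass 70% of its speed; a pose out of reach is approached as far as the arm can. A call with a number of a shift or a turn outside -1 to 1 is refused whole. A call with a gripper value outside its range is refused whole. "jaw" is the opening, from -1 (shut) to 1 (fully open), set as the call begins (left out, the last holds). The fingers move at their own pace and stop on an object; the grip force is fixed at half the most. Time passes only in rows, so rows that do not move let the fingers close, or fill a call up. It gives the time, the measured TCP pose, the force, the opening and the grip force at its end, in the units of the state.
- ctrl.sense(): the state, without advancing time (a new reading comes with each control period).
- ctrl.capture(name): name is "scene" or "side" or "wrist"; returns (picture, depth): 400x640x3 uint8, red, green, blue; 400x640 float32, m along the optical axis (not along the pixel's ray), 0 where there is no reading.
- ctrl.calibration(name): a dict with "camera_matrix" (3x3 intrinsics, pixels), "cam_to_world" (4x4, takes a point from camera to world coordinates); the wrist camera has in their place "hand_eye" (4x4, takes a point from camera to tool coordinates, whose origin is the TCP and whose axes are the flange's). Camera axes: x right, y down, z forward; pixel columns grow to the right and rows downward; lengths in m; the calibration is good to about 2 mm. The wrist camera is an equidistant fisheye: a pixel r from the principal point sees the ray r / f radians off the axis. A picture is of the moment at which its call begins: read the wrist's pose just before it. calibration takes no time and is no camera call.
- ctrl.finish_job(): hands the job in; it is judged then, once.
Trained networks look in the newest picture that a camera, given by its name, has taken for a name from the list of things; names that differ only in an ending like _2 or _b are one class to them, and where a whole thing is asked for, a point or a joint stands for the part that bears it (a point fixed in the world has none). Each returns a list of dicts, best first, with "conf" (0 to 1); they miss things now and then, are a little off and sometimes report something else, mostly with a low value. They report only what shows in the picture. A call takes as long as a camera call. They do not tell look-alikes from the thing itself.
- ctrl.boxes_of(camera, query): "location" ([x, y, z] in m, in world coordinates, good to about 4 mm: the middle of the surface that is visible of it).
- ctrl.regions_of(camera, query): "region" (400x640 bool, what is visible of it).
- ctrl.landmark_of(camera, query): "location" ([x, y, z] in m, in world coordinates, good to about 4 mm: a listed point, or the origin of a listed thing).
The state is a dict: "clock": time; "joints": joint angles; "joint_vel": joint speeds; "joint_torque": joint torques, N m; "ee_pos": TCP position; "ee_rot": TCP orientation; "force": force on the tool from outside, world axes, zero at the start; "torque": the same for the moment, N m; "finger_gap": opening from 0.0 (shut) to 1.0 (fully open); "grip_force": force on a finger pad.
Only numpy, scipy, OpenCV 4.12 (cv2) and the standard library are available. Lean on these libraries where they do the work, as an engineer would, in place of code of your own. Each camera call takes 0.05 s, during which the arm holds its last target. There are 200 camera calls.

## Working session

There is one attempt and no reset: what is moved stays moved. The work goes in short steps, Python scripts to look and compute and a tool call to move; the robot and the scene stay as the last step left them, time stands still between calls to the robot, and variables do not carry over. Pictures are saved under pics/ and viewed, at most 11 in all, crops included, and the job is handed in when it is done.

Besides the shell and the picture viewer there is one more tool, called as a command line: name --argument value ..., lists and objects as JSON in quotes. carry_out: Moves the arm, as the interface text tells. Shifts and turns lie within -1 to 1; 1 stands for 2 cm of shift or 0.1 rad of turn. Its arguments: {"type":"object","properties":{"deltas":{"type":"array","items":{"type":"object","properties":{"tx":{"type":"number"},"ty":{"type":"number"},"tz":{"type":"number"},"wx":{"type":"number"},"wy":{"type":"number"},"wz":{"type":"number"}}}},"jaw":{"type":"number"}},"required":["deltas"]}

```bash
mkdir -p pics; ls; cat > h.py <<'E'
import numpy as np, cv2
from workcell import ctrl
from scipy.spatial.transform import Rotation as R
def save(p,n): cv2.imwrite('pics/'+n+'.png',p[:,:,::-1])
def cloud(cam,d):
    c=ctrl.calibration(cam);K=np.array(c['camera_matrix']);T=np.array(c['cam_to_world'])
    v,u=np.mgrid[:400,:640]
    P=np.stack([(u-K[0,2])/K[0,0]*d,(v-K[1,2])/K[1,1]*d,d],-1)
    return P@T[:3,:3].T+T[:3,3]
E
python3 - <<'E'
from h import *
s=ctrl.sense();print(s['ee_pos'],s['ee_rot'],s['clock'],s['force'])
for cam in('scene','side'):
    p,d=ctrl.capture(cam);save(p,cam+'0');np.save(cam+'0.npy',d)
    for q in ('book_red','book_blue','book_green','rack','wall_face','stop_face','paddle','spice_jar','mug','egg_timer'):
        print(cam,q,[(np.round(x['location'],3).tolist(),round(x['conf'],2)) for x in ctrl.landmark_of(cam,q)])
print(ctrl.sense()['clock'])
E
```

```text
pics
[0.14972734 0.63192595 0.20439027] [ 1.16157192e-01  9.93230411e-01 -8.86812402e-04 -2.65721314e-04] 0.0 [-0.50929266 -1.39588623  0.34586731]
scene book_red [([0.422, 0.207, 0.0], 0.85), ([0.401, 0.326, -0.001], 0.82)]
scene book_blue [([0.331, -0.411, -0.002], 0.74), ([0.433, -0.3, -0.0], 0.67), ([0.571, -0.415, -0.004], 0.5)]
scene book_green [([0.626, 0.13, 0.007], 0.8)]
scene rack [([0.619, 0.022, -0.001], 0.6)]
scene wall_face [([0.631, 0.154, 0.007], 0.98)]
scene stop_face [([0.614, -0.045, 0.008], 0.94)]
scene paddle [([0.613, -0.105, 0.121], 0.64)]
scene spice_jar [([0.401, 0.037, -0.002], 0.47)]
scene mug [([0.56, 0.385, 0.002], 0.95), ([0.569, -0.414, 0.001], 0.5)]
scene egg_timer [([0.57, -0.416, -0.002], 0.52)]
side book_red [([0.402, 0.324, -0.0], 0.9), ([0.419, 0.208, -0.002], 0.9)]
side book_blue [([0.43, -0.301, -0.004], 0.6), ([0.335, -0.412, 0.001], 0.58)]
side book_green [([0.63, 0.129, 0.008], 0.85)]
side rack [([0.623, 0.022, -0.003], 0.91)]
side wall_face [([0.627, 0.148, 0.003], 0.96)]
side stop_face [([0.617, -0.046, 0.0], 0.77)]
side paddle [([0.611, -0.107, 0.122], 0.91)]
side spice_jar [([0.406, 0.04, 0.002], 0.55)]
side mug [([0.556, 0.389, 0.0], 0.84)]
side egg_timer [([0.571, -0.414, -0.0], 0.85)]
1.1
```

View images.

View pics/scene0.png

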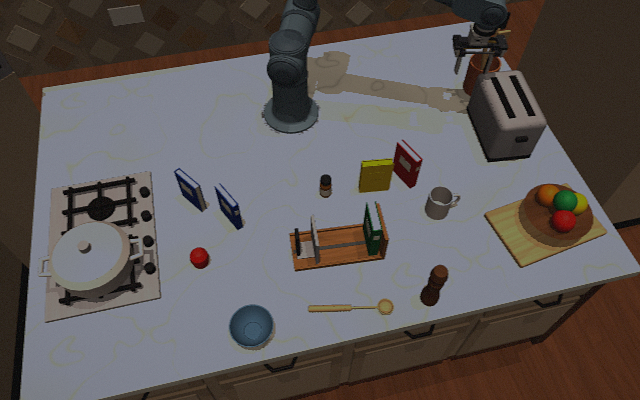

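View pics/side0.png

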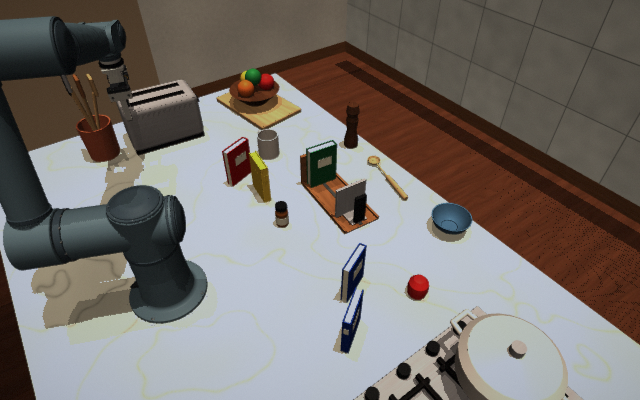

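The scene view shows the red book at (407,163), the yellow look-alike at (376,175), and two blue books at (190,189) and (229,206). The rack is at (340,243). The right-hand blue book (y≈-0.30) is farthest to the robot's left, so that is the one to take. The side view agrees, with red at (236,160) and the target blue at (353,270).

```bash
python3 - <<'E'
from h import *
C={c:cloud(c,np.load(c+'0.npy')) for c in('scene','side')}
def fit(n,cx,cy,r,z0,z1):
    for c in ('scene','side','both'):
        P=np.concatenate([C[k].reshape(-1,3) for k in C]) if c=='both' else C[c].reshape(-1,3)
        m=(np.hypot(P[:,0]-cx,P[:,1]-cy)<r)&(P[:,2]>z0)&(P[:,2]<z1)
        Q=P[m]
        if len(Q)<6: print(n,c,len(Q));continue
        b=cv2.minAreaRect((Q[:,:2]*1000).astype(np.float32))
        print(n,c,len(Q),'ctr',np.round(b[0],1),'size',np.round(b[1],1),'ang',round(b[2],1),'zmax',np.round(np.percentile(Q[:,2],[50,98]),3))
fit('red',.401,.325,.07,.143,.155);fit('redall',.401,.325,.07,.03,.16)
fit('blue',.432,-.3,.07,.133,.145);fit('blueall',.432,-.3,.07,.03,.15)
fit('green',.628,.13,.075,.151,.163);fit('wall',.628,.155,.08,.122,.130)
fit('plate',.615,-.05,.07,.1215,.1295);fit('pad',.611,-.106,.035,.112,.1205)
fit('jar',.403,.038,.04,.03,.1);fit('yel',.42,.207,.07,.143,.155);fit('blue2',.333,-.411,.07,.133,.145)
E
```

```text
red scene 163 ctr [403.3 326.7] size [95.  92.7] ang 57.6 zmax [0.146 0.153]
red side 130 ctr [399.8 321.6] size [108.   31.3] ang 22.5 zmax [0.146 0.149]
red both 293 ctr [408.4 302.5] size [110.5  82.9] ang 18.6 zmax [0.146 0.152]
redall scene 795 ctr [402.7 327.8] size [97.9 93.3] ang 58.6 zmax [0.109 0.151]
redall side 829 ctr [397.7 319.7] size [93.7 90.2] ang 63.3 zmax [0.103 0.148]
redall both 1624 ctr [399.5 324.3] size [104.7  94.3] ang 61.5 zmax [0.106 0.149]
blue scene 147 ctr [ 434.4 -293. ] size [108.7  23.7] ang 25.9 zmax [0.136 0.142]
blue side 216 ctr [ 431.8 -298.3] size [106.6  23.1] ang 25.2 zmax [0.135 0.14 ]
blue both 363 ctr [ 433.6 -295.4] size [112.5  26.8] ang 25.5 zmax [0.136 0.141]
blueall scene 527 ctr [ 433.5 -293.3] size [111.2  25.8] ang 25.2 zmax [0.114 0.14 ]
blueall side 760 ctr [ 431.1 -298.9] size [108.3  24.1] ang 24.9 zmax [0.111 0.139]
blueall both 1287 ctr [ 432.7 -295.3] size [114.4  28.7] ang 25.2 zmax [0.112 0.139]
green scene 269 ctr [630.5 132.8] size [ 31.2 107.5] ang 84.3 zmax [0.158 0.163]
green side 214 ctr [626.9 127.7] size [ 38.  10
[... 831 characters left out ...]
191 ctr [407.3  38.8] size [44.1 38.5] ang 10.5 zmax [0.074 0.089]
jar side 236 ctr [401.1  31.2] size [43.1 40.6] ang 15.8 zmax [0.066 0.088]
jar both 427 ctr [403.1  35.7] size [51.8 44.1] ang 39.9 zmax [0.071 0.089]
yel scene 160 ctr [425.3 208.8] size [104.6  30.8] ang 83.1 zmax [0.146 0.153]
yel side 114 ctr [421.4 201.6] size [104.1  26.9] ang 82.0 zmax [0.145 0.15 ]
yel both 274 ctr [424.4 205.2] size [112.1  31.9] ang 82.6 zmax [0.145 0.151]
blue2 scene 128 ctr [ 336.2 -409. ] size [105.9  24.6] ang 34.0 zmax [0.136 0.141]
blue2 side 275 ctr [ 336.2 -412.6] size [107.   22.5] ang 34.0 zmax [0.135 0.14 ]
blue2 both 403 ctr [ 335.7 -410.5] size [108.5  26.6] ang 34.0 zmax [0.136 0.14 ]
```

```bash
cat >> h.py <<'E'
RK=np.array([.6205,.0217]);RY=np.radians(-4.6)
def rack(x,y): c,s=np.cos(RY),np.sin(RY); return RK+[c*x-s*y,s*x+c*y]
def plan(wps):
    """wps: (x,y,z,yaw_deg of tool y,nrows); prints rows keeping tool z down"""
    s=ctrl.sense();p=np.array(s['ee_pos']);r=R.from_quat(s['ee_rot'])
    print('now',np.round(p,4),'clock',round(s['clock'],2))
    k=0
    for x,y,z,yaw,n in wps:
        a=np.radians(yaw);ty=np.array([np.cos(a),np.sin(a),0]);tz=np.array([0,0,-1.])
        tgt=R.from_matrix(np.stack([np.cross(ty,tz),ty,tz],1))
        for i in range(n):
            w=(r.inv()*tgt).as_rotvec()/(n-i)/.1
            t=r.inv().apply((np.array([x,y,z])-p)/(n-i))/.02
            w=np.round(w,2);t=np.round(t,2)
            f='' if max(abs(w).max(),abs(t).max())<=1 else ' OVER'
            print(k%8,'t',t,'w',w,f);k+=1
            p=p+r.apply(t*.02);r=r*R.from_rotvec(w*.1)
E
python3 - <<'E'
from h import *
plan([(.20,.49,.22,94,8),(.33,.39,.22,112.5,8),(.4015,.324,.21,112.5,6),(.4015,.324,.18,112.5,2)])
E
```

```text
now [0.15   0.6325 0.2054] clock 1.1
0 t [-0.51 -0.79 -0.09] w [-0.   -0.   -0.38] 
1 t [-0.48 -0.81 -0.09] w [-0.   -0.   -0.38] 
2 t [-0.45 -0.83 -0.09] w [-0.   -0.   -0.38] 
3 t [-0.42 -0.85 -0.09] w [-0.   -0.   -0.38] 
4 t [-0.38 -0.86 -0.09] w [-0.   -0.   -0.38] 
5 t [-0.35 -0.88 -0.09] w [-0.   -0.   -0.38] 
6 t [-0.32 -0.89 -0.09] w [-0.   -0.   -0.37] 
7 t [-0.28 -0.9  -0.1 ] w [-0.   -0.   -0.38] 
0 t [-0.77 -0.68  0.  ] w [-0.  -0.  -0.4] 
1 t [-0.74 -0.71  0.  ] w [-0.  -0.  -0.4] 
2 t [-0.71 -0.74  0.  ] w [-0.  -0.  -0.4] 
3 t [-0.68 -0.77  0.  ] w [-0.  -0.  -0.4] 
4 t [-0.65 -0.79  0.  ] w [-0.   -0.   -0.41] 
5 t [-0.61 -0.82  0.  ] w [-0.  -0.  -0.4] 
6 t [-0.58 -0.84  0.  ] w [-0.   -0.   -0.41] 
7 t [-0.54 -0.87  0.  ] w [-0.  -0.  -0.4] 
0 t [-0.34 -0.74  0.08] w [-0. -0. -0.] 
1 t [-0.34 -0.74  0.08] w [-0. -0. -0.] 
2 t [-0.34 -0.73  0.09] w [-0. -0. -0.] 
3 t [-0.34 -0.74  0.08] w [-0. -0. -0.] 
4 t [-0.34 -0.73  0.09] w [-0. -0. -0.] 
5 t [-0.35 -0.74  0.08] w [-0. -0. -0.] 
6 t [0.   0.   0.75] w [-0. -0. -0.] 
7 t [0.   0.   0.75] w [-0. -0. -0.]
```

carry_out --deltas '[{"tx": -0.5, "ty": -0.8, "tz": -0.1, "wz": -0.38}, {"tx": -0.5, "ty": -0.8, "tz": -0.1, "wz": -0.38}, {"tx": -0.45, "ty": -0.85, "tz": -0.1, "wz": -0.38}, {"tx": -0.4, "ty": -0.85, "tz": -0.1, "wz": -0.38}, {"tx": -0.4, "ty": -0.85, "tz": -0.1, "wz": -0.38}, {"tx": -0.35, "ty": -0.9, "tz": -0.1, "wz": -0.38}, {"tx": -0.3, "ty": -0.9, "tz": -0.1, "wz": -0.38}, {"tx": -0.3, "ty": -0.9, "tz": -0.1, "wz": -0.38}]' --jaw 0.3

```text
schema error: expected keys tx, ty, tz, wx, wy, wz
```

carry_out --deltas '[{"tx": -0.75, "ty": -0.7, "wz": -0.4}, {"tx": -0.75, "ty": -0.7, "wz": -0.4}, {"tx": -0.7, "ty": -0.75, "wz": -0.4}, {"tx": -0.7, "ty": -0.75, "wz": -0.4}, {"tx": -0.65, "ty": -0.8, "wz": -0.4}, {"tx": -0.6, "ty": -0.8, "wz": -0.4}, {"tx": -0.6, "ty": -0.85, "wz": -0.4}, {"tx": -0.55, "ty": -0.85, "wz": -0.4}]'

```text
schema error: expected keys tx, ty, tz, wx, wy, wz
```

carry_out --deltas '[{"tx": -0.35, "ty": -0.75}, {"tx": -0.35, "ty": -0.75}, {"tx": -0.35, "ty": -0.75}, {"tx": -0.35, "ty": -0.75}, {"tx": -0.35, "ty": -0.75}, {"tx": -0.35, "ty": -0.7}, {}, {}]'

```text
schema error: expected keys tx, ty, tz, wx, wy, wz
```

```bash
python3 - <<'E'
from h import *
s=ctrl.sense();print(s['ee_pos'],R.from_quat(s['ee_rot']).as_matrix()[:,1],s['clock'],s['finger_gap'])
p,d=ctrl.capture('wrist');save(p,'w0');np.save('w0.npy',d)
print(ctrl.calibration('wrist'))
for q in ['book_red']:print(ctrl.landmark_of('wrist',q))
plan([(.4015,.324,.096,112.5,8)])
E
```

```text
[0.14995216 0.63247009 0.2054356 ] [ 2.30687014e-01  9.73028006e-01 -2.90803207e-05] 1.1 1.0028539246788157
{'camera_matrix': array([[309.70691629,   0.        , 321.71250824],
       [  0.        , 309.70691629, 199.98370125],
       [  0.        ,   0.        ,   1.        ]]), 'hand_eye': array([[-8.84131049e-04, -9.71731405e-01, -2.36087474e-01,
         6.78317971e-02],
       [ 9.99997735e-01, -4.02030570e-04, -2.09017153e-03,
        -3.85417719e-04],
       [ 1.93617093e-03, -2.36088787e-01,  9.71729559e-01,
        -1.79261965e-01],
       [ 0.00000000e+00,  0.00000000e+00,  0.00000000e+00,
         1.00000000e+00]])}
[{'location': [0.5725, -0.4156, -0.0016], 'conf': 0.6}]
now [0.1499 0.6325 0.2054] clock 1.2
0 t [-1.97 -1.51  0.68] w [-0.   -0.   -0.78]  OVER
1 t [-1.85 -1.66  0.68] w [-0.   -0.   -0.78]  OVER
2 t [-1.72 -1.8   0.69] w [-0.   -0.   -0.78]  OVER
3 t [-1.57 -1.93  0.68] w [-0.   -0.   -0.78]  OVER
4 t [-1.41 -2.05  0.69] w [-0.   -0.   -0.78]  OVER
5 t [-1.25 -2.15  0.68] w [-0.   -0.   -0.79]  OVER
6 t [-1.08 -2.24  0.69] w [-0.   -0.   -0.78]  OVER
7 t [-0.9  -2.33  0.68] w [-0.   -0.   -0.79]  OVER
```

View pics/w0.png

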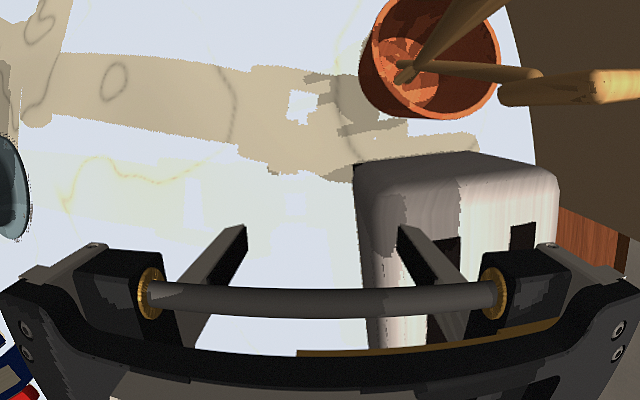

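The move calls were refused because every key is needed in each row, so the arm hasn't moved. The wrist picture is the start view: toaster at about (455,240) on the +y side and utensil pot at (435,60). Moving to -y takes the arm away from both.

carry_out --deltas '[{"tx": -0.5, "ty": -0.8, "tz": -0.1, "wx": 0, "wy": 0, "wz": -0.38}, {"tx": -0.5, "ty": -0.8, "tz": -0.1, "wx": 0, "wy": 0, "wz": -0.38}, {"tx": -0.45, "ty": -0.85, "tz": -0.1, "wx": 0, "wy": 0, "wz": -0.38}, {"tx": -0.4, "ty": -0.85, "tz": -0.1, "wx": 0, "wy": 0, "wz": -0.38}, {"tx": -0.4, "ty": -0.85, "tz": -0.1, "wx": 0, "wy": 0, "wz": -0.38}, {"tx": -0.35, "ty": -0.9, "tz": -0.1, "wx": 0, "wy": 0, "wz": -0.38}, {"tx": -0.3, "ty": -0.9, "tz": -0.1, "wx": 0, "wy": 0, "wz": -0.38}, {"tx": -0.3, "ty": -0.9, "tz": -0.1, "wx": 0, "wy": 0, "wz": -0.38}]' --jaw 0.3

```text
clock: 2.0
ee_pos: [0.2004, 0.4885, 0.2216]
ee_rot: [-0.036, 0.999, 0.0, 0.0]
force: [-0.3, -0.4, -0.1]
finger_gap: 0.651
grip_force: 0.0
```

carry_out --deltas '[{"tx": -0.75, "ty": -0.7, "tz": 0, "wx": 0, "wy": 0, "wz": -0.4}, {"tx": -0.75, "ty": -0.7, "tz": 0, "wx": 0, "wy": 0, "wz": -0.4}, {"tx": -0.7, "ty": -0.75, "tz": 0, "wx": 0, "wy": 0, "wz": -0.4}, {"tx": -0.7, "ty": -0.75, "tz": 0, "wx": 0, "wy": 0, "wz": -0.4}, {"tx": -0.65, "ty": -0.8, "tz": 0, "wx": 0, "wy": 0, "wz": -0.4}, {"tx": -0.6, "ty": -0.8, "tz": 0, "wx": 0, "wy": 0, "wz": -0.4}, {"tx": -0.6, "ty": -0.85, "tz": 0, "wx": 0, "wy": 0, "wz": -0.4}, {"tx": -0.55, "ty": -0.85, "tz": 0, "wx": 0, "wy": 0, "wz": -0.4}]'

```text
clock: 2.8
ee_pos: [0.331, 0.3893, 0.2216]
ee_rot: [-0.195, 0.981, 0.0, 0.0]
force: [0.7, -0.2, 0.3]
finger_gap: 0.653
grip_force: 0.0
```

carry_out --deltas '[{"tx": -0.35, "ty": -0.75, "tz": 0, "wx": 0, "wy": 0, "wz": 0}, {"tx": -0.35, "ty": -0.75, "tz": 0, "wx": 0, "wy": 0, "wz": 0}, {"tx": -0.35, "ty": -0.75, "tz": 0, "wx": 0, "wy": 0, "wz": 0}, {"tx": -0.35, "ty": -0.75, "tz": 0, "wx": 0, "wy": 0, "wz": 0}, {"tx": -0.35, "ty": -0.75, "tz": 0, "wx": 0, "wy": 0, "wz": 0}, {"tx": -0.35, "ty": -0.7, "tz": 0, "wx": 0, "wy": 0, "wz": 0}, {"tx": 0, "ty": 0, "tz": 0, "wx": 0, "wy": 0, "wz": 0}, {"tx": 0, "ty": 0, "tz": 0, "wx": 0, "wy": 0, "wz": 0}]'

```text
clock: 3.6
ee_pos: [0.403, 0.3236, 0.2214]
ee_rot: [-0.194, 0.981, 0.0, -0.0]
force: [-0.1, 0.7, 1.1]
finger_gap: 0.649
grip_force: 0.0
```

```bash
cat >> h.py <<'E'
def wcloud(d,s):
    """fisheye depth -> world, s = state at capture"""
    c=ctrl.calibration('wrist');K=np.array(c['camera_matrix']);H=np.array(c['hand_eye'])
    v,u=np.mgrid[:400,:640];a=(u-K[0,2])/K[0,0];b=(v-K[1,2])/K[1,1];r=np.hypot(a,b)+1e-9
    k=np.tan(np.minimum(r,1.5))/r*d
    P=np.stack([a*k,b*k,d],-1)@H[:3,:3].T+H[:3,3]
    return P@R.from_quat(s['ee_rot']).as_matrix().T+s['ee_pos']
E
python3 - <<'E'
from h import *
s=ctrl.sense();print(s['ee_pos'],R.from_quat(s['ee_rot']).as_matrix()[:,1],s['clock'],s['finger_gap'])
p,d=ctrl.capture('wrist');save(p,'w1')
print([(x['location'],x['conf']) for x in ctrl.landmark_of('wrist','book_red')])
P=wcloud(d,s).reshape(-1,3);C=p.reshape(-1,3).astype(int)
m=(np.hypot(P[:,0]-.4,P[:,1]-.324)<.08)&(abs(P[:,2]-.148)<.008)
Q=P[m];print(len(Q),cv2.minAreaRect((Q[:,:2]*1000).astype(np.float32)) if len(Q)>5 else '',np.median(Q[:,2]))
plan([(.4015,.324,.096,112.5,8)])
E
```

```text
[0.40301117 0.32359315 0.22142525] [-3.80760506e-01  9.24673642e-01  3.05131722e-04] 3.6 0.6487366060702203
[([0.4266, 0.2085, 0.0021], 0.9), ([0.4005, 0.3246, 0.0042], 0.77)]
3806 ((411.2090759277344, 292.69476318359375), (105.0254135131836, 93.42635345458984), 19.51704216003418) 0.14480154367244968
now [0.4026 0.324  0.2214] clock 3.7
0 t [0.01 0.   0.78] w [ 0. -0. -0.] 
1 t [0.01 0.   0.78] w [ 0. -0. -0.] 
2 t [0.01 0.   0.79] w [ 0. -0. -0.] 
3 t [0.   0.   0.78] w [ 0. -0. -0.] 
4 t [0.01 0.01 0.79] w [ 0. -0. -0.] 
5 t [0.   0.   0.78] w [ 0. -0. -0.] 
6 t [0.01 0.01 0.79] w [ 0. -0. -0.] 
7 t [0.   0.   0.78] w [ 0.   -0.   -0.01]
```

View pics/w1.png

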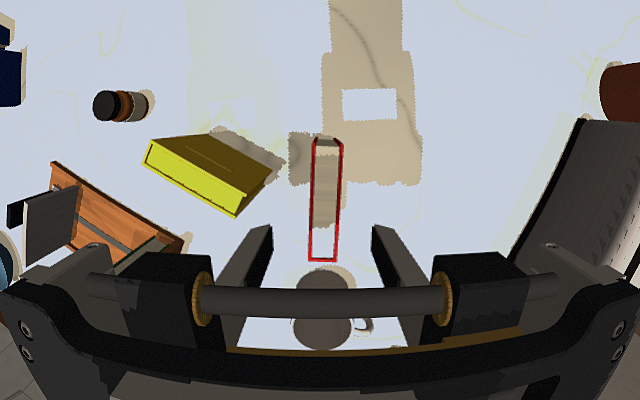

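The red book's top spans (312-342, 138-262), upright in the image and midway between the finger tips. The yellow one at (205,172) is clear of the left finger. I'll go down and grip.

carry_out --deltas '[{"tx": 0, "ty": 0, "tz": 0.8, "wx": 0, "wy": 0, "wz": 0}, {"tx": 0.05, "ty": 0, "tz": 0.8, "wx": 0, "wy": 0, "wz": 0}, {"tx": 0, "ty": 0, "tz": 0.8, "wx": 0, "wy": 0, "wz": 0}, {"tx": 0, "ty": 0, "tz": 0.8, "wx": 0, "wy": 0, "wz": 0}, {"tx": 0, "ty": 0, "tz": 0.8, "wx": 0, "wy": 0, "wz": 0}, {"tx": 0, "ty": 0, "tz": 0.8, "wx": 0, "wy": 0, "wz": 0}, {"tx": 0, "ty": 0, "tz": 0.8, "wx": 0, "wy": 0, "wz": 0}, {"tx": 0, "ty": 0, "tz": 0.65, "wx": 0, "wy": 0, "wz": 0}]'

```text
clock: 4.5
ee_pos: [0.4014, 0.3236, 0.0955]
ee_rot: [-0.195, 0.981, -0.0, -0.0]
force: [-0.7, -0.2, -0.2]
finger_gap: 0.648
grip_force: 0.0
```

carry_out --deltas '[{"tx": 0, "ty": 0, "tz": 0, "wx": 0, "wy": 0, "wz": 0}, {"tx": 0, "ty": 0, "tz": 0, "wx": 0, "wy": 0, "wz": 0}, {"tx": 0, "ty": 0, "tz": 0, "wx": 0, "wy": 0, "wz": 0}, {"tx": 0, "ty": 0, "tz": 0, "wx": 0, "wy": 0, "wz": 0}, {"tx": 0, "ty": 0, "tz": 0, "wx": 0, "wy": 0, "wz": 0}, {"tx": 0, "ty": 0, "tz": 0, "wx": 0, "wy": 0, "wz": 0}, {"tx": 0, "ty": 0, "tz": -0.1, "wx": 0, "wy": 0, "wz": 0}, {"tx": 0, "ty": 0, "tz": -0.3, "wx": 0, "wy": 0, "wz": 0}]' --jaw -1

```text
clock: 5.3
ee_pos: [0.401, 0.3226, 0.1033]
ee_rot: [-0.194, 0.981, -0.0, -0.001]
force: [-0.8, 0.2, -4.0]
finger_gap: 0.274
grip_force: 29.9
```

```bash
python3 - <<'E'
from h import *
x,y=rack(0,.045);print(x,y)
plan([(.4026,.324,.265,112.5,8),(.50,.21,.285,96,8),(x,y,.285,85.4,8)])
E
```

```text
0.6241089515947987 0.06655504953053112
now [0.401  0.3226 0.1033] clock 5.3
0 t [-0.01  0.   -1.01] w [-0. -0. -0.]  OVER
1 t [-0.01  0.   -1.01] w [-0. -0. -0.]  OVER
2 t [-0.01  0.01 -1.01] w [-0.   -0.01 -0.  ]  OVER
3 t [-0.01  0.   -1.01] w [-0. -0. -0.]  OVER
4 t [-0.01  0.01 -1.01] w [-0.   -0.01 -0.  ]  OVER
5 t [-0.01  0.   -1.01] w [-0.   -0.   -0.01]  OVER
6 t [-0.01  0.01 -1.01] w [-0.   -0.01 -0.  ]  OVER
7 t [-0.02  0.   -1.01] w [-0.   -0.   -0.01]  OVER
0 t [-0.29 -0.89 -0.13] w [-0.   -0.    0.36] 
1 t [-0.32 -0.88 -0.12] w [-0.    0.    0.36] 
2 t [-0.35 -0.87 -0.13] w [-0.    0.    0.36] 
3 t [-0.38 -0.85 -0.12] w [-0.    0.    0.36] 
4 t [-0.41 -0.84 -0.13] w [-0.    0.    0.36] 
5 t [-0.45 -0.83 -0.12] w [-0.    0.    0.36] 
6 t [-0.47 -0.81 -0.13] w [-0.    0.    0.36] 
7 t [-0.51 -0.79 -0.12] w [-0.    0.    0.36] 
0 t [-0.68 -0.97  0.  ] w [-0.    0.    0.23] 
1 t [-0.7  -0.96  0.  ] w [-0.    0.    0.23] 
2 t [-0.72 -0.94  0.  ] w [-0.    0.    0.23] 
3 t [-0.74 -0.92  0.  ] w [-0.    0.    0.23] 
4 t [-0.76 -0.91  0.  ] w [-0.    0.    0.23] 
5 t [-0.78 -0.89  0.  ] w [-0.    0.    0.23] 
6 t [-0.81 -0.87  0.  ] w [-0.    0.    0.24] 
7 t [-0.83 -0.85  0.  ] w [-0.    0.    0.23]
```

carry_out --deltas '[{"tx": 0, "ty": 0, "tz": -0.7, "wx": 0, "wy": 0, "wz": 0}, {"tx": 0, "ty": 0, "tz": -1, "wx": 0, "wy": 0, "wz": 0}, {"tx": 0, "ty": 0, "tz": -1, "wx": 0, "wy": 0, "wz": 0}, {"tx": 0, "ty": 0, "tz": -1, "wx": 0, "wy": 0, "wz": 0}, {"tx": 0, "ty": 0, "tz": -1, "wx": 0, "wy": 0, "wz": 0}, {"tx": 0, "ty": 0, "tz": -1, "wx": 0, "wy": 0, "wz": 0}, {"tx": 0, "ty": 0, "tz": -1, "wx": 0, "wy": 0, "wz": 0}, {"tx": 0, "ty": 0, "tz": -1, "wx": 0, "wy": 0, "wz": 0}]'

```text
clock: 6.1
ee_pos: [0.4019, 0.3231, 0.2601]
ee_rot: [-0.194, 0.981, 0.0, 0.0]
force: [0.3, -0.8, -3.2]
finger_gap: 0.275
grip_force: 29.9
```

carry_out --deltas '[{"tx": -0.3, "ty": -0.9, "tz": -0.2, "wx": 0, "wy": 0, "wz": 0.36}, {"tx": -0.3, "ty": -0.9, "tz": -0.2, "wx": 0, "wy": 0, "wz": 0.36}, {"tx": -0.35, "ty": -0.85, "tz": -0.2, "wx": 0, "wy": 0, "wz": 0.36}, {"tx": -0.4, "ty": -0.85, "tz": -0.2, "wx": 0, "wy": 0, "wz": 0.36}, {"tx": -0.4, "ty": -0.85, "tz": -0.2, "wx": 0, "wy": 0, "wz": 0.36}, {"tx": -0.45, "ty": -0.85, "tz": -0.1, "wx": 0, "wy": 0, "wz": 0.36}, {"tx": -0.45, "ty": -0.8, "tz": -0.1, "wx": 0, "wy": 0, "wz": 0.36}, {"tx": -0.5, "ty": -0.8, "tz": -0.1, "wx": 0, "wy": 0, "wz": 0.36}]'

```text
clock: 6.9
ee_pos: [0.4991, 0.2074, 0.2853]
ee_rot: [-0.051, 0.999, 0.0, 0.0]
force: [-0.4, -0.5, -3.2]
finger_gap: 0.278
grip_force: 29.9
```

carry_out --deltas '[{"tx": -0.7, "ty": -0.95, "tz": 0, "wx": 0, "wy": 0, "wz": 0.23}, {"tx": -0.7, "ty": -0.95, "tz": 0, "wx": 0, "wy": 0, "wz": 0.23}, {"tx": -0.7, "ty": -0.95, "tz": 0, "wx": 0, "wy": 0, "wz": 0.23}, {"tx": -0.75, "ty": -0.9, "tz": 0, "wx": 0, "wy": 0, "wz": 0.23}, {"tx": -0.75, "ty": -0.9, "tz": 0, "wx": 0, "wy": 0, "wz": 0.23}, {"tx": -0.8, "ty": -0.9, "tz": 0, "wx": 0, "wy": 0, "wz": 0.23}, {"tx": -0.8, "ty": -0.85, "tz": 0, "wx": 0, "wy": 0, "wz": 0.23}, {"tx": -0.8, "ty": -0.85, "tz": 0, "wx": 0, "wy": 0, "wz": 0.23}]'

```text
clock: 7.7
ee_pos: [0.6227, 0.0649, 0.2852]
ee_rot: [0.041, 0.999, 0.0, 0.0]
force: [-0.2, -0.9, -3.5]
finger_gap: 0.272
grip_force: 29.9
```

```bash
python3 - <<'E'
from h import *
s=ctrl.sense();print(s['ee_pos'],s['finger_gap'],s['grip_force'])
p,d=ctrl.capture('wrist');save(p,'w2')
for q in['rack','wall_face','stop_face','book_red','book_green','paddle']:print(q,[(x['location'],x['conf']) for x in ctrl.landmark_of('wrist',q)])
x,y=rack(0,.045)
plan([(x,y,.13,85.4,8),(x,y,.104,85.4,8)])
E
```

```text
[0.62268075 0.06493818 0.28517184] 0.2715784795755299 29.917826056480408
rack [([0.6151, 0.0252, 0.002], 0.87)]
wall_face []
stop_face [([0.6157, -0.049, 0.006], 0.74)]
book_red [([0.423, 0.21, 0.004], 0.72), ([0.619, 0.0633, 0.1918], 0.64)]
book_green [([0.6263, 0.1322, 0.0062], 0.75)]
paddle [([0.6083, -0.1056, 0.1178], 0.81)]
now [0.6218 0.0665 0.2847] clock 8.05
0 t [-0.01  0.    0.97] w [ 0. -0.  0.] 
1 t [-0.02  0.    0.97] w [ 0. -0.  0.] 
2 t [-0.01  0.    0.97] w [ 0. -0.  0.] 
3 t [-0.02  0.    0.97] w [ 0. -0.  0.] 
4 t [-0.01  0.    0.96] w [ 0. -0.  0.] 
5 t [-0.02  0.    0.97] w [ 0. -0.  0.] 
6 t [-0.01  0.01  0.96] w [ 0. -0.  0.] 
7 t [-0.02  0.    0.97] w [ 0.   -0.    0.01] 
0 t [0.   0.   0.16] w [ 0. -0. -0.] 
1 t [0.   0.   0.16] w [ 0. -0. -0.] 
2 t [0.   0.   0.16] w [ 0. -0. -0.] 
3 t [0.   0.   0.16] w [ 0. -0. -0.] 
4 t [0.   0.   0.16] w [ 0. -0. -0.] 
5 t [0.   0.   0.17] w [ 0. -0. -0.] 
6 t [0.   0.   0.16] w [ 0. -0. -0.] 
7 t [0.   0.   0.17] w [ 0. -0. -0.]
```

View pics/w2.png

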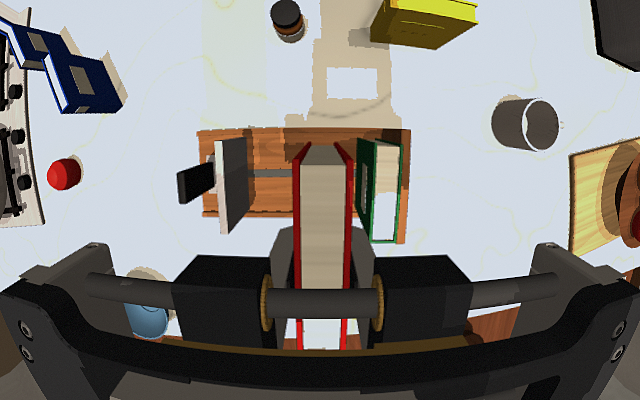

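The red book (295-350, 145-350) hangs parallel to the tray, between the plate at (233,180) and the green book at (380,190), and is centred on the tray. I'll lower it.

carry_out --deltas '[{"tx": 0, "ty": 0, "tz": 1, "wx": 0, "wy": 0, "wz": 0}, {"tx": 0, "ty": 0, "tz": 1, "wx": 0, "wy": 0, "wz": 0}, {"tx": 0, "ty": 0, "tz": 1, "wx": 0, "wy": 0, "wz": 0}, {"tx": 0, "ty": 0, "tz": 1, "wx": 0, "wy": 0, "wz": 0}, {"tx": 0, "ty": 0, "tz": 1, "wx": 0, "wy": 0, "wz": 0}, {"tx": 0, "ty": 0, "tz": 1, "wx": 0, "wy": 0, "wz": 0}, {"tx": 0, "ty": 0, "tz": 1, "wx": 0, "wy": 0, "wz": 0}, {"tx": 0, "ty": 0, "tz": 0.7, "wx": 0, "wy": 0, "wz": 0}]'

```text
clock: 8.85
ee_pos: [0.6213, 0.0665, 0.1292]
ee_rot: [0.04, 0.999, 0.0, -0.001]
force: [-0.7, -0.4, -3.2]
finger_gap: 0.276
grip_force: 30.0
```

carry_out --deltas '[{"tx": 0, "ty": 0, "tz": 0.25, "wx": 0, "wy": 0, "wz": 0}, {"tx": 0, "ty": 0, "tz": 0.25, "wx": 0, "wy": 0, "wz": 0}, {"tx": 0, "ty": 0, "tz": 0.2, "wx": 0, "wy": 0, "wz": 0}, {"tx": 0, "ty": 0, "tz": 0.15, "wx": 0, "wy": 0, "wz": 0}, {"tx": 0, "ty": 0, "tz": 0.15, "wx": 0, "wy": 0, "wz": 0}, {"tx": 0, "ty": 0, "tz": 0.1, "wx": 0, "wy": 0, "wz": 0}, {"tx": 0, "ty": 0, "tz": 0, "wx": 0, "wy": 0, "wz": 0}, {"tx": 0, "ty": 0, "tz": 0, "wx": 0, "wy": 0, "wz": 0}]'

```text
clock: 9.65
ee_pos: [0.6224, 0.0657, 0.1086]
ee_rot: [0.04, 0.999, -0.0, 0.0]
force: [0.4, 0.3, -4.6]
finger_gap: 0.273
grip_force: 30.0
```

carry_out --deltas '[{"tx": 0, "ty": 0, "tz": 0.1, "wx": 0, "wy": 0, "wz": 0}, {"tx": 0, "ty": 0, "tz": 0.1, "wx": 0, "wy": 0, "wz": 0}, {"tx": 0, "ty": 0, "tz": 0.05, "wx": 0, "wy": 0, "wz": 0}, {"tx": 0, "ty": 0, "tz": 0.05, "wx": 0, "wy": 0, "wz": 0}, {"tx": 0, "ty": 0, "tz": 0.05, "wx": 0, "wy": 0, "wz": 0}, {"tx": 0, "ty": 0, "tz": 0, "wx": 0, "wy": 0, "wz": 0}, {"tx": 0, "ty": 0, "tz": 0, "wx": 0, "wy": 0, "wz": 0}, {"tx": 0, "ty": 0, "tz": 0, "wx": 0, "wy": 0, "wz": 0}]'

```text
clock: 10.45
ee_pos: [0.6223, 0.0658, 0.1033]
ee_rot: [0.04, 0.999, -0.0, -0.0]
force: [-5.2, 0.3, 7.1]
finger_gap: 0.278
grip_force: 30.0
```

```bash
python3 - <<'E'
from h import *
for c in('scene','side'):
    p,d=ctrl.capture(c);P=cloud(c,d).reshape(-1,3);save(p,c+'1')
    for n,x,y,z in(('red',.622,.066,.154),('green',.629,.13,.162)):
        m=(np.hypot((P[:,0]-x)/.07,(P[:,1]-y)/.022)<1)&(abs(P[:,2]-z)<.012)
        Q=P[m]
        if len(Q)>5:print(c,n,len(Q),cv2.minAreaRect((Q[:,:2]*1000).astype(np.float32)),np.percentile(Q[:,2],[10,50,90]))
    print([(x['location'],x['conf']) for x in ctrl.landmark_of(c,'book_red')])
s=ctrl.sense();print(s['force'],s['torque'],s['ee_pos'])
a=cv2.imread('pics/scene1.png')[180:290,250:430];b=cv2.imread('pics/side1.png')[110:250,260:420]
cv2.imwrite('pics/c1.png',np.hstack([cv2.resize(a,(400,400)),cv2.resize(b,(400,400))]))
E
```

```text
scene red 194 ((636.3058471679688, 66.27710723876953), (80.37594604492188, 42.007720947265625), 7.946330547332764) [0.14586219 0.15059819 0.15708851]
scene green 227 ((630.5721435546875, 132.7938232421875), (31.067502975463867, 107.40008544921875), 84.41744995117188) [0.15470191 0.15900885 0.16386209]
[([0.4232, 0.207, -0.0002], 0.65), ([0.6223, 0.0636, 0.006], 0.6)]
side red 143 ((598.980712890625, 68.60820007324219), (43.29259490966797, 60.18034744262695), 78.97686767578125) [0.14504976 0.15051189 0.15602615]
side green 124 ((605.8413696289062, 129.36106872558594), (35.29404830932617, 65.5885238647461), 79.27159118652344) [0.15344728 0.15802965 0.16113693]
[([0.4197, 0.2055, -0.0046], 0.81), ([0.6209, 0.0649, 0.0093], 0.76)]
[-5.81069088 -0.10133851  6.60665951] [0.00955206 1.21711473 0.02182671] [0.62233196 0.06576833 0.10327579]
```

View pics/c1.png

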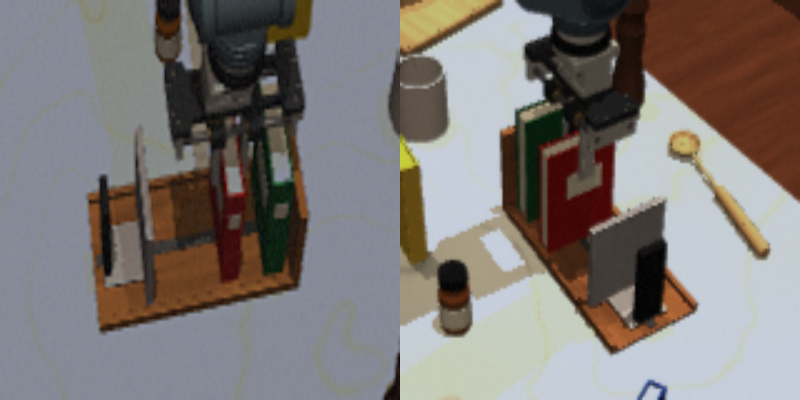

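The red book stands inside the tray between plate and green, with its foot at about z=7 mm. I'll release it with a small opening and go up.

carry_out --deltas '[{"tx": 0, "ty": 0, "tz": 0, "wx": 0, "wy": 0, "wz": 0}, {"tx": 0, "ty": 0, "tz": 0, "wx": 0, "wy": 0, "wz": 0}, {"tx": 0, "ty": 0, "tz": 0, "wx": 0, "wy": 0, "wz": 0}, {"tx": 0, "ty": 0, "tz": 0, "wx": 0, "wy": 0, "wz": 0}, {"tx": 0, "ty": 0, "tz": -0.1, "wx": 0, "wy": 0, "wz": 0}, {"tx": 0, "ty": 0, "tz": -0.4, "wx": 0, "wy": 0, "wz": 0}, {"tx": 0, "ty": 0, "tz": -0.8, "wx": 0, "wy": 0, "wz": 0}, {"tx": 0, "ty": 0, "tz": -1, "wx": 0, "wy": 0, "wz": 0}]' --jaw -0.1

```text
clock: 11.45
ee_pos: [0.6221, 0.0658, 0.1485]
ee_rot: [0.04, 0.999, 0.0, -0.0]
force: [0.0, 0.2, -0.4]
finger_gap: 0.451
grip_force: 0.0
```

```bash
python3 - <<'E'
from h import *
plan([(.621,.066,.215,85.4,4),(.54,-.04,.215,55,8),(.49,-.17,.2,-10,8),(.433,-.2965,.2,-64.7,8)])
E
```

```text
now [0.6221 0.0658 0.1485] clock 11.45
0 t [ 0.01  0.   -0.83] w [-0. -0. -0.] 
1 t [ 0.02  0.   -0.83] w [-0. -0. -0.] 
2 t [ 0.01  0.   -0.83] w [-0. -0. -0.] 
3 t [ 0.02  0.01 -0.84] w [-0.   -0.01 -0.01] 
4 t [ 0.45 -0.7   0.  ] w [0.   0.   0.66] 
5 t [ 0.4  -0.73  0.  ] w [0.   0.   0.66] 
6 t [ 0.36 -0.75  0.  ] w [0.   0.   0.67] 
7 t [ 0.3  -0.78  0.  ] w [0.   0.   0.66] 
0 t [ 0.25 -0.8   0.  ] w [0.   0.   0.67] 
1 t [ 0.2  -0.81  0.  ] w [0.   0.   0.66] 
2 t [ 0.15 -0.82  0.  ] w [0.   0.   0.67] 
3 t [ 0.09 -0.83  0.  ] w [0.   0.   0.66] 
4 t [-0.21 -0.84  0.09] w [0.   0.   1.42]  OVER
5 t [-0.33 -0.81  0.09] w [0.   0.   1.42]  OVER
6 t [-0.44 -0.75  0.1 ] w [0.   0.   1.42]  OVER
7 t [-0.54 -0.68  0.09] w [0.   0.   1.42]  OVER
0 t [-0.63 -0.6   0.1 ] w [0.   0.   1.42]  OVER
1 t [-0.71 -0.51  0.09] w [0.   0.   1.42]  OVER
2 t [-0.77 -0.4   0.1 ] w [0.   0.   1.41]  OVER
3 t [-0.83 -0.28  0.09] w [0.   0.   1.42]  OVER
4 t [-0.84 -0.21  0.  ] w [ 0.   -0.    1.19]  OVER
5 t [-0.86 -0.11  0.  ] w [ 0.   -0.    1.19]  OVER
6 t [-0.87 -0.01  0.  ] w [ 0.   -0.    1.19]  OVER
7 t [-0.86  0.09  0.  ] w [ 0.   -0.    1.19]  OVER
0 t [-0.84  0.19  0.  ] w [ 0.  -0.   1.2]  OVER
1 t [-0.82  0.3   0.  ] w [ 0.   -0.    1.19]  OVER
2 t [-0.77  0.39  0.  ] w [ 0.  -0.   1.2]  OVER
3 t [-0.72  0.48  0.  ] w [ 0.   -0.    1.19]  OVER
```

```bash
python3 - <<'E'
from h import *
plan([(.621,.066,.186,85.4,2),(.60,.03,.215,53,6),(.52,-.12,.215,9,8),(.45,-.26,.2,-35,8),(.433,-.2965,.2,-64.7,6),(.433,-.2965,.2,-64.7,2)])
E
```

```text
now [0.6221 0.0658 0.1485] clock 11.45
0 t [ 0.03  0.   -0.94] w [-0. -0. -0.] 
1 t [ 0.03  0.01 -0.94] w [-0.   -0.01 -0.01] 
2 t [ 0.15 -0.31 -0.24] w [0.   0.   0.94] 
3 t [ 0.12 -0.33 -0.24] w [0.   0.   0.94] 
4 t [ 0.09 -0.34 -0.24] w [0.   0.   0.94] 
5 t [ 0.06 -0.34 -0.24] w [0.   0.   0.95] 
6 t [ 0.02 -0.35 -0.24] w [0.   0.   0.94] 
7 t [-0.01 -0.34 -0.25] w [0.   0.   0.95] 
0 t [-0.16 -1.05  0.  ] w [0.   0.   0.96]  OVER
1 t [-0.27 -1.03  0.  ] w [0.   0.   0.96]  OVER
2 t [-0.36 -1.    0.  ] w [0.   0.   0.96] 
3 t [-0.46 -0.96  0.  ] w [0.   0.   0.96] 
4 t [-0.55 -0.91  0.  ] w [0.   0.   0.96] 
5 t [-0.63 -0.85  0.  ] w [0.   0.   0.96] 
6 t [-0.71 -0.79  0.  ] w [0.   0.   0.96] 
7 t [-0.78 -0.72  0.  ] w [0.   0.   0.96] 
0 t [-0.8  -0.57  0.09] w [ 0.   -0.    0.96] 
1 t [-0.85 -0.49  0.09] w [ 0.   -0.    0.96] 
2 t [-0.89 -0.41  0.1 ] w [ 0.   -0.    0.96] 
3 t [-0.92 -0.32  0.09] w [ 0.   -0.    0.96] 
4 t [-0.95 -0.23  0.1 ] w [ 0.   -0.    0.96] 
5 t [-0.97 -0.14  0.09] w [ 0.   -0.    0.96] 
6 t [-0.98 -0.04  0.1 ] w [ 0.   -0.    0.96] 
7 t [-0.97  0.05  0.09] w [ 0.   -0.    0.96] 
0 t [-0.33  0.06  0.  ] w [ 0.   -0.    0.86] 
1 t [-0.32  0.09  0.  ] w [ 0.   -0.    0.86] 
2 t [-0.32  0.11  0.  ] w [ 0.   -0.    0.87] 
3 t [-0.31  0.14  0.  ] w [ 0.   -0.    0.86] 
4 t [-0.29  0.17  0.  ] w [ 0.   -0.    0.87] 
5 t [-0.27  0.19  0.  ] w [ 0.   -0.    0.86] 
6 t [-0. -0.  0.] w [ 0. -0.  0.] 
7 t [-0.01 -0.    0.  ] w [ 0. -0.  0.]
```

carry_out --deltas '[{"tx": 0, "ty": 0, "tz": -0.95, "wx": 0, "wy": 0, "wz": 0}, {"tx": 0, "ty": 0, "tz": -0.95, "wx": 0, "wy": 0, "wz": 0}, {"tx": 0.15, "ty": -0.3, "tz": -0.25, "wx": 0, "wy": 0, "wz": 0.95}, {"tx": 0.1, "ty": -0.3, "tz": -0.25, "wx": 0, "wy": 0, "wz": 0.95}, {"tx": 0.1, "ty": -0.35, "tz": -0.25, "wx": 0, "wy": 0, "wz": 0.95}, {"tx": 0.05, "ty": -0.35, "tz": -0.25, "wx": 0, "wy": 0, "wz": 0.95}, {"tx": 0, "ty": -0.35, "tz": -0.25, "wx": 0, "wy": 0, "wz": 0.95}, {"tx": 0, "ty": -0.35, "tz": -0.25, "wx": 0, "wy": 0, "wz": 0.95}]'

```text
clock: 12.25
ee_pos: [0.6021, 0.0296, 0.2175]
ee_rot: [0.322, 0.947, 0.0, 0.001]
force: [0.2, -0.1, 0.1]
finger_gap: 0.45
grip_force: 0.0
```

carry_out --deltas '[{"tx": -0.15, "ty": -1, "tz": 0, "wx": 0, "wy": 0, "wz": 0.95}, {"tx": -0.25, "ty": -1, "tz": 0, "wx": 0, "wy": 0, "wz": 0.95}, {"tx": -0.35, "ty": -1, "tz": 0, "wx": 0, "wy": 0, "wz": 0.95}, {"tx": -0.45, "ty": -0.95, "tz": 0, "wx": 0, "wy": 0, "wz": 0.95}, {"tx": -0.55, "ty": -0.9, "tz": 0, "wx": 0, "wy": 0, "wz": 0.95}, {"tx": -0.65, "ty": -0.85, "tz": 0, "wx": 0, "wy": 0, "wz": 0.95}, {"tx": -0.7, "ty": -0.8, "tz": 0, "wx": 0, "wy": 0, "wz": 0.95}, {"tx": -0.8, "ty": -0.7, "tz": 0, "wx": 0, "wy": 0, "wz": 0.95}]' --jaw 0.25

```text
clock: 13.05
ee_pos: [0.5226, -0.1193, 0.2172]
ee_rot: [0.65, 0.76, 0.0, 0.001]
force: [-0.5, 0.2, 1.5]
finger_gap: 0.625
grip_force: 0.0
```

carry_out --deltas '[{"tx": -0.8, "ty": -0.55, "tz": 0.1, "wx": 0, "wy": 0, "wz": 0.95}, {"tx": -0.85, "ty": -0.5, "tz": 0.1, "wx": 0, "wy": 0, "wz": 0.95}, {"tx": -0.9, "ty": -0.4, "tz": 0.1, "wx": 0, "wy": 0, "wz": 0.95}, {"tx": -0.9, "ty": -0.3, "tz": 0.1, "wx": 0, "wy": 0, "wz": 0.95}, {"tx": -0.95, "ty": -0.25, "tz": 0.1, "wx": 0, "wy": 0, "wz": 0.95}, {"tx": -0.95, "ty": -0.15, "tz": 0.1, "wx": 0, "wy": 0, "wz": 0.95}, {"tx": -1, "ty": -0.05, "tz": 0.1, "wx": 0, "wy": 0, "wz": 0.95}, {"tx": -1, "ty": 0.05, "tz": 0.1, "wx": 0, "wy": 0, "wz": 0.95}]'

```text
clock: 13.85
ee_pos: [0.4533, -0.26, 0.2011]
ee_rot: [0.885, 0.465, 0.0, 0.001]
force: [0.6, 0.4, 0.3]
finger_gap: 0.626
grip_force: 0.0
```

```bash
python3 - <<'E'
from h import *
print(ctrl.sense()['joints'])
plan([(.433,-.2965,.2,-64.7,7),(.433,-.2965,.2,-64.7,1)])
E
```

```text
[-7.37982509e-01 -5.36867491e-02  1.88696403e+00  2.36762844e-05
  1.30603394e+00 -1.34117581e-01]
now [ 0.4533 -0.26    0.2011] clock 13.85
0 t [-0.3   0.03  0.01] w [ 0.   -0.    0.75] 
1 t [-0.29  0.05  0.01] w [ 0.   -0.    0.75] 
2 t [-0.29  0.07  0.01] w [ 0.   -0.    0.75] 
3 t [-0.28  0.1   0.01] w [ 0.01 -0.    0.75] 
4 t [-0.28  0.11  0.01] w [ 0.   -0.    0.75] 
5 t [-0.26  0.14  0.  ] w [ 0.01 -0.    0.75] 
6 t [-0.26  0.15  0.01] w [ 0.   -0.01  0.75] 
7 t [ 0.  0. -0.] w [0. 0. 0.]
```

carry_out --deltas '[{"tx": -0.3, "ty": 0.05, "tz": 0, "wx": 0, "wy": 0, "wz": 0.75}, {"tx": -0.3, "ty": 0.05, "tz": 0, "wx": 0, "wy": 0, "wz": 0.75}, {"tx": -0.3, "ty": 0.05, "tz": 0, "wx": 0, "wy": 0, "wz": 0.75}, {"tx": -0.3, "ty": 0.1, "tz": 0, "wx": 0, "wy": 0, "wz": 0.75}, {"tx": -0.25, "ty": 0.1, "tz": 0, "wx": 0, "wy": 0, "wz": 0.75}, {"tx": -0.25, "ty": 0.15, "tz": 0, "wx": 0, "wy": 0, "wz": 0.75}, {"tx": -0.25, "ty": 0.15, "tz": 0, "wx": 0, "wy": 0, "wz": 0.75}, {"tx": 0, "ty": 0, "tz": 0, "wx": 0, "wy": 0, "wz": 0}]'

```text
clock: 14.65
ee_pos: [0.4335, -0.2962, 0.201]
ee_rot: [0.975, 0.221, 0.001, 0.001]
force: [0.7, 0.7, 1.2]
finger_gap: 0.624
grip_force: 0.0
```

```bash
python3 - <<'E'
from h import *
s=ctrl.sense();print(s['ee_pos'],s['clock'])
p,d=ctrl.capture('wrist');save(p,'w3')
print([(x['location'],x['conf']) for x in ctrl.landmark_of('wrist','book_blue')])
P=wcloud(d,s).reshape(-1,3)
m=(np.hypot(P[:,0]-.433,P[:,1]+.2965)<.062)&(abs(P[:,2]-.138)<.006)
Q=P[m];print(len(Q),cv2.minAreaRect((Q[:,:2]*1000).astype(np.float32)),np.median(Q[:,2]))
plan([(.433,-.2965,.089,-64.7,8)])
E
```

```text
[ 0.43354231 -0.29624085  0.20103246] 14.65
[([0.3316, -0.4106, 0.0001], 0.98), ([0.4293, -0.2992, 0.0009], 0.57)]
3149 ((430.6505126953125, -298.1260070800781), (105.28511047363281, 21.736169815063477), 24.845703125) 0.13493551578949145
now [ 0.4336 -0.2957  0.2005] clock 14.75
0 t [-0.01  0.    0.7 ] w [ 0.   -0.    0.01] 
1 t [-0.01  0.    0.7 ] w [ 0.   -0.    0.01] 
2 t [-0.   0.   0.7] w [ 0.   -0.    0.01] 
3 t [-0.01  0.    0.69] w [ 0.   -0.    0.01] 
4 t [-0.   0.   0.7] w [ 0. -0.  0.] 
5 t [-0.01  0.01  0.69] w [ 0.   -0.    0.01] 
6 t [-0.   0.   0.7] w [ 0.01 -0.    0.  ] 
7 t [-0.01  0.01  0.69] w [ 0.   -0.01  0.01]
```

View pics/w3.png

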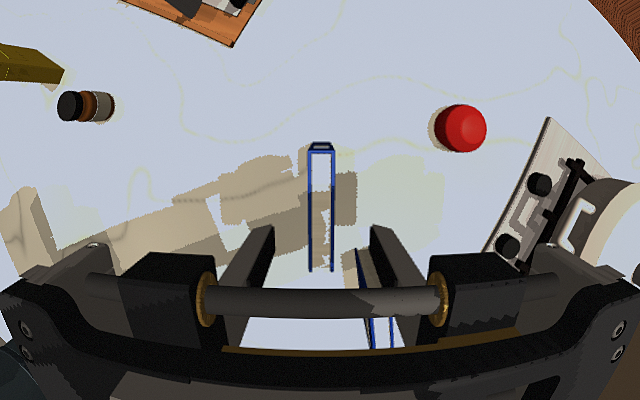

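The blue book's top spans (308-335, 143-272), straight and midway between the fingers. The other blue book, behind at (380,330), stays clear. I'll go down and grip.

carry_out --deltas '[{"tx": -0.05, "ty": 0, "tz": 0.7, "wx": 0, "wy": 0, "wz": 0}, {"tx": -0.05, "ty": 0, "tz": 0.7, "wx": 0, "wy": 0, "wz": 0}, {"tx": -0.05, "ty": 0, "tz": 0.7, "wx": 0, "wy": 0, "wz": 0.05}, {"tx": 0, "ty": 0, "tz": 0.7, "wx": 0, "wy": 0, "wz": 0}, {"tx": 0, "ty": 0, "tz": 0.7, "wx": 0, "wy": 0, "wz": 0}, {"tx": 0, "ty": 0, "tz": 0.7, "wx": 0, "wy": 0, "wz": 0}, {"tx": 0, "ty": 0, "tz": 0.7, "wx": 0, "wy": 0, "wz": 0}, {"tx": 0, "ty": 0, "tz": 0.7, "wx": 0, "wy": 0, "wz": 0}]'

```text
clock: 15.55
ee_pos: [0.4307, -0.2967, 0.0862]
ee_rot: [0.976, 0.219, -0.0, -0.0]
force: [-0.3, -1.4, 0.1]
finger_gap: 0.624
grip_force: 0.0
```

carry_out --deltas '[{"tx": 0, "ty": 0, "tz": 0, "wx": 0, "wy": 0, "wz": 0}, {"tx": 0, "ty": 0, "tz": 0, "wx": 0, "wy": 0, "wz": 0}, {"tx": 0, "ty": 0, "tz": 0, "wx": 0, "wy": 0, "wz": 0}, {"tx": 0, "ty": 0, "tz": 0, "wx": 0, "wy": 0, "wz": 0}, {"tx": 0, "ty": 0, "tz": 0, "wx": 0, "wy": 0, "wz": 0}, {"tx": 0, "ty": 0, "tz": 0, "wx": 0, "wy": 0, "wz": 0}, {"tx": 0, "ty": 0, "tz": -0.1, "wx": 0, "wy": 0, "wz": 0}, {"tx": 0, "ty": 0, "tz": -0.3, "wx": 0, "wy": 0, "wz": 0}]' --jaw -1

```text
clock: 16.35
ee_pos: [0.4299, -0.2959, 0.0946]
ee_rot: [0.976, 0.219, -0.001, -0.001]
force: [0.8, -0.2, -3.4]
finger_gap: 0.232
grip_force: 30.0
```

```bash
python3 - <<'E'
from h import *
x,y=rack(0,-.012);x-=.002;print(x,y)
plan([(.431,-.298,.255,-64.7,8),(.53,-.15,.27,-83,8),(x,y,.27,-94.6,7),(x,y,.27,-94.6,1)])
E
```

```text
0.6175376129080538 0.009738653458525036
now [ 0.4299 -0.2959  0.0946] clock 16.35
0 t [-0.    0.01 -1.  ] w [-0.  0. -0.] 
1 t [-0.    0.01 -1.  ] w [-0.  0. -0.] 
2 t [-0.    0.01 -1.  ] w [-0.  0. -0.] 
3 t [-0.    0.01 -1.  ] w [-0.01  0.   -0.  ] 
4 t [-0.    0.02 -1.01] w [-0.  0. -0.]  OVER
5 t [-0.    0.01 -1.  ] w [-0.01  0.   -0.  ] 
6 t [-0.    0.02 -1.01] w [-0.  0. -0.]  OVER
7 t [-0.    0.01 -1.  ] w [-0.01  0.01 -0.01] 
0 t [ 0.95 -0.57 -0.09] w [ 0.  -0.   0.4] 
1 t [ 0.93 -0.61 -0.09] w [ 0.  -0.   0.4] 
2 t [ 0.91 -0.65 -0.1 ] w [ 0.  -0.   0.4] 
3 t [ 0.88 -0.68 -0.09] w [ 0.  -0.   0.4] 
4 t [ 0.85 -0.72 -0.1 ] w [ 0.  -0.   0.4] 
5 t [ 0.82 -0.75 -0.09] w [ 0.  -0.   0.4] 
6 t [ 0.79 -0.78 -0.1 ] w [ 0.  -0.   0.4] 
7 t [ 0.77 -0.81 -0.09] w [ 0.  -0.   0.4] 
0 t [ 0.76 -1.06 -0.  ] w [ 0.   -0.    0.29]  OVER
1 t [ 0.73 -1.08 -0.  ] w [ 0.   -0.    0.29]  OVER
2 t [ 0.7 -1.1 -0. ] w [ 0.   -0.    0.29]  OVER
3 t [ 0.66 -1.12 -0.  ] w [ 0.   -0.    0.29]  OVER
4 t [ 0.63 -1.13 -0.  ] w [ 0.   -0.    0.29]  OVER
5 t [ 0.6  -1.15 -0.  ] w [ 0.   -0.    0.29]  OVER
6 t [ 0.56 -1.18 -0.  ] w [ 0.   -0.    0.28]  OVER
7 t [ 0.  0. -0.] w [ 0. -0.  0.]
```

carry_out --deltas '[{"tx": 0, "ty": 0, "tz": -1, "wx": 0, "wy": 0, "wz": 0}, {"tx": 0, "ty": 0, "tz": -1, "wx": 0, "wy": 0, "wz": 0}, {"tx": 0, "ty": 0, "tz": -1, "wx": 0, "wy": 0, "wz": 0}, {"tx": 0, "ty": 0, "tz": -1, "wx": 0, "wy": 0, "wz": 0}, {"tx": 0, "ty": 0, "tz": -1, "wx": 0, "wy": 0, "wz": 0}, {"tx": 0, "ty": 0, "tz": -1, "wx": 0, "wy": 0, "wz": 0}, {"tx": 0, "ty": 0, "tz": -1, "wx": 0, "wy": 0, "wz": 0}, {"tx": 0, "ty": 0, "tz": -1, "wx": 0, "wy": 0, "wz": 0}]'

```text
clock: 17.15
ee_pos: [0.4304, -0.2964, 0.2561]
ee_rot: [0.976, 0.219, -0.0, -0.0]
force: [0.3, -0.6, -2.7]
finger_gap: 0.235
grip_force: 30.0
```

carry_out --deltas '[{"tx": 0.95, "ty": -0.55, "tz": -0.1, "wx": 0, "wy": 0, "wz": 0.4}, {"tx": 0.95, "ty": -0.6, "tz": -0.1, "wx": 0, "wy": 0, "wz": 0.4}, {"tx": 0.9, "ty": -0.65, "tz": -0.1, "wx": 0, "wy": 0, "wz": 0.4}, {"tx": 0.9, "ty": -0.7, "tz": -0.1, "wx": 0, "wy": 0, "wz": 0.4}, {"tx": 0.85, "ty": -0.7, "tz": -0.1, "wx": 0, "wy": 0, "wz": 0.4}, {"tx": 0.8, "ty": -0.75, "tz": -0.1, "wx": 0, "wy": 0, "wz": 0.4}, {"tx": 0.8, "ty": -0.8, "tz": -0.1, "wx": 0, "wy": 0, "wz": 0.4}, {"tx": 0.75, "ty": -0.8, "tz": -0.1, "wx": 0, "wy": 0, "wz": 0.4}]'

```text
clock: 17.95
ee_pos: [0.5302, -0.1481, 0.2714]
ee_rot: [0.998, 0.06, -0.0, -0.0]
force: [-0.4, 0.1, -3.7]
finger_gap: 0.233
grip_force: 30.0
```

carry_out --deltas '[{"tx": 0.65, "ty": -0.95, "tz": 0, "wx": 0, "wy": 0, "wz": 0.25}, {"tx": 0.65, "ty": -0.95, "tz": 0, "wx": 0, "wy": 0, "wz": 0.25}, {"tx": 0.6, "ty": -0.95, "tz": 0, "wx": 0, "wy": 0, "wz": 0.25}, {"tx": 0.6, "ty": -1, "tz": 0, "wx": 0, "wy": 0, "wz": 0.25}, {"tx": 0.55, "ty": -1, "tz": 0, "wx": 0, "wy": 0, "wz": 0.25}, {"tx": 0.55, "ty": -1, "tz": 0, "wx": 0, "wy": 0, "wz": 0.25}, {"tx": 0.5, "ty": -1, "tz": 0, "wx": 0, "wy": 0, "wz": 0.25}, {"tx": 0.5, "ty": -1, "tz": 0, "wx": 0, "wy": 0, "wz": 0.25}]'

```text
clock: 18.75
ee_pos: [0.6168, 0.012, 0.2711]
ee_rot: [0.999, -0.04, -0.001, -0.0]
force: [-0.5, -0.7, -2.9]
finger_gap: 0.23
grip_force: 30.0
```

```bash
python3 - <<'E'
from h import *
s=ctrl.sense();print(s['ee_pos'],s['finger_gap'])
p,d=ctrl.capture('wrist');save(p,'w4')
for q in['rack','stop_face','book_red','book_blue','book_green','paddle']:print(q,[(x['location'],x['conf']) for x in ctrl.landmark_of('wrist',q)])
x,y=rack(0,-.012);x-=.001
plan([(x,y,.24,-94.6,2),(x,y,.116,-94.6,6)])
E
```

```text
[0.61676173 0.01204898 0.27114187] 0.23006890946427153
rack []
stop_face [([0.6166, -0.0507, 0.006], 0.96)]
book_red [([0.6226, 0.0646, 0.0087], 0.78)]
book_blue [([0.6157, 0.0117, 0.1835], 0.66)]
book_green [([0.6254, 0.1307, 0.0085], 0.86), ([0.6159, 0.0101, 0.1844], 0.18)]
paddle [([0.6077, -0.105, 0.1173], 0.89), ([0.6236, 0.1287, 0.0079], 0.2)]
now [0.6164 0.0103 0.2714] clock 19.1
0 t [0.05 0.01 0.78] w [0. 0. 0.] 
1 t [0.06 0.01 0.79] w [0. 0. 0.] 
2 t [ 0.   -0.    1.03] w [0. 0. 0.]  OVER
3 t [ 0.   -0.    1.03] w [0. 0. 0.]  OVER
4 t [ 0.   -0.    1.03] w [0. 0. 0.]  OVER
5 t [ 0.   -0.    1.04] w [0. 0. 0.]  OVER
6 t [ 0.   -0.    1.03] w [0. 0. 0.]  OVER
7 t [ 0.   -0.    1.04] w [0. 0. 0.]  OVER
```

View pics/w4.png

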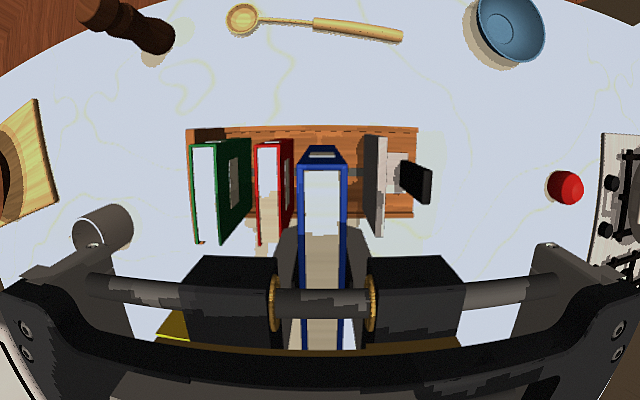

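Green, red and the held blue book (297-347, 147-350) are parallel. Red stands upright and blue hangs clear between red and the plate at (378,190). I'll lower it.

carry_out --deltas '[{"tx": 0.05, "ty": 0, "tz": 1, "wx": 0, "wy": 0, "wz": 0}, {"tx": 0.05, "ty": 0, "tz": 1, "wx": 0, "wy": 0, "wz": 0}, {"tx": 0, "ty": 0, "tz": 1, "wx": 0, "wy": 0, "wz": 0}, {"tx": 0, "ty": 0, "tz": 1, "wx": 0, "wy": 0, "wz": 0}, {"tx": 0, "ty": 0, "tz": 1, "wx": 0, "wy": 0, "wz": 0}, {"tx": 0, "ty": 0, "tz": 1, "wx": 0, "wy": 0, "wz": 0}, {"tx": 0, "ty": 0, "tz": 1, "wx": 0, "wy": 0, "wz": 0}, {"tx": 0, "ty": 0, "tz": 0.8, "wx": 0, "wy": 0, "wz": 0}]'

```text
clock: 19.9
ee_pos: [0.6182, 0.0101, 0.1143]
ee_rot: [0.999, -0.04, -0.001, -0.0]
force: [0.5, -0.3, -2.9]
finger_gap: 0.229
grip_force: 30.0
```

carry_out --deltas '[{"tx": 0, "ty": 0, "tz": 0.3, "wx": 0, "wy": 0, "wz": 0}, {"tx": 0, "ty": 0, "tz": 0.2, "wx": 0, "wy": 0, "wz": 0}, {"tx": 0, "ty": 0, "tz": 0.2, "wx": 0, "wy": 0, "wz": 0}, {"tx": 0, "ty": 0, "tz": 0.15, "wx": 0, "wy": 0, "wz": 0}, {"tx": 0, "ty": 0, "tz": 0.1, "wx": 0, "wy": 0, "wz": 0}, {"tx": 0, "ty": 0, "tz": 0.05, "wx": 0, "wy": 0, "wz": 0}, {"tx": 0, "ty": 0, "tz": 0, "wx": 0, "wy": 0, "wz": 0}, {"tx": 0, "ty": 0, "tz": 0, "wx": 0, "wy": 0, "wz": 0}]'

```text
clock: 20.7
ee_pos: [0.6189, 0.0109, 0.0957]
ee_rot: [0.999, -0.04, 0.0, 0.0]
force: [0.4, -0.4, -3.3]
finger_gap: 0.236
grip_force: 30.0
```

carry_out --deltas '[{"tx": 0, "ty": 0, "tz": 0.05, "wx": 0, "wy": 0, "wz": 0}, {"tx": 0, "ty": 0, "tz": 0.05, "wx": 0, "wy": 0, "wz": 0}, {"tx": 0, "ty": 0, "tz": 0.05, "wx": 0, "wy": 0, "wz": 0}, {"tx": 0, "ty": 0, "tz": 0.03, "wx": 0, "wy": 0, "wz": 0}, {"tx": 0, "ty": 0, "tz": 0, "wx": 0, "wy": 0, "wz": 0}, {"tx": 0, "ty": 0, "tz": 0, "wx": 0, "wy": 0, "wz": 0}, {"tx": 0, "ty": 0, "tz": 0, "wx": 0, "wy": 0, "wz": 0}, {"tx": 0, "ty": 0, "tz": 0, "wx": 0, "wy": 0, "wz": 0}]'

```text
clock: 21.5
ee_pos: [0.6193, 0.0109, 0.0941]
ee_rot: [0.999, -0.039, 0.0, 0.0]
force: [-5.5, 1.0, 9.1]
finger_gap: 0.235
grip_force: 30.0
```

carry_out --deltas '[{"tx": 0, "ty": 0, "tz": 0, "wx": 0, "wy": 0, "wz": 0}, {"tx": 0, "ty": 0, "tz": 0, "wx": 0, "wy": 0, "wz": 0}, {"tx": 0, "ty": 0, "tz": 0, "wx": 0, "wy": 0, "wz": 0}, {"tx": 0, "ty": 0, "tz": 0, "wx": 0, "wy": 0, "wz": 0}, {"tx": 0, "ty": 0, "tz": -0.1, "wx": 0, "wy": 0, "wz": 0}, {"tx": 0, "ty": 0, "tz": -0.4, "wx": 0, "wy": 0, "wz": 0}, {"tx": 0, "ty": 0, "tz": -0.8, "wx": 0, "wy": 0, "wz": 0}, {"tx": 0, "ty": 0, "tz": -1, "wx": 0, "wy": 0, "wz": 0}]' --jaw -0.18

```text
clock: 22.3
ee_pos: [0.6186, 0.0109, 0.1389]
ee_rot: [0.999, -0.04, -0.0, -0.0]
force: [0.3, -0.4, 0.1]
finger_gap: 0.414
grip_force: 0.0
```

```bash
python3 - <<'E'
from h import *
plan([(.618,.0109,.180,-94.6,2),(.6095,-.1065,.180,-94.6,6),(.6095,-.1065,.085,-94.6,8)])
E
```

```text
now [0.6186 0.0109 0.1389] clock 22.3
0 t [-0.01  0.   -1.03] w [-0.    0.    0.01]  OVER
1 t [-0.02  0.   -1.03] w [-0.    0.01  0.  ]  OVER
2 t [0.01 0.98 0.  ] w [-0. -0.  0.] 
3 t [0.01 0.98 0.  ] w [-0. -0.  0.] 
4 t [0.01 0.98 0.  ] w [-0. -0.  0.] 
5 t [0.01 0.98 0.  ] w [-0. -0.  0.] 
6 t [0.   0.98 0.  ] w [-0. -0.  0.] 
7 t [0.01 0.99 0.  ] w [-0. -0.  0.] 
0 t [-0.   -0.    0.59] w [-0. -0.  0.] 
1 t [-0.   -0.    0.59] w [-0. -0.  0.] 
2 t [-0.  -0.   0.6] w [-0. -0.  0.] 
3 t [-0.   -0.    0.59] w [-0. -0.  0.] 
4 t [-0.  -0.   0.6] w [-0. -0.  0.] 
5 t [-0.   -0.    0.59] w [-0. -0.  0.] 
6 t [-0.  -0.   0.6] w [-0. -0.  0.] 
7 t [-0.   -0.    0.59] w [-0. -0.  0.]
```

carry_out --deltas '[{"tx": 0, "ty": 0, "tz": -1, "wx": 0, "wy": 0, "wz": 0}, {"tx": 0, "ty": 0, "tz": -1, "wx": 0, "wy": 0, "wz": 0}, {"tx": 0, "ty": 1, "tz": 0, "wx": 0, "wy": 0, "wz": 0}, {"tx": 0, "ty": 1, "tz": 0, "wx": 0, "wy": 0, "wz": 0}, {"tx": 0, "ty": 1, "tz": 0, "wx": 0, "wy": 0, "wz": 0}, {"tx": 0, "ty": 1, "tz": 0, "wx": 0, "wy": 0, "wz": 0}, {"tx": 0, "ty": 1, "tz": 0, "wx": 0, "wy": 0, "wz": 0}, {"tx": 0, "ty": 0.9, "tz": 0, "wx": 0, "wy": 0, "wz": 0}]'

```text
clock: 23.1
ee_pos: [0.6099, -0.1079, 0.1796]
ee_rot: [0.999, -0.04, 0.001, 0.0]
force: [-1.3, 0.8, 1.1]
finger_gap: 0.409
grip_force: 0.0
```

```bash
python3 - <<'E'
from h import *
s=ctrl.sense();print(s['ee_pos'],s['finger_gap'])
p,d=ctrl.capture('wrist');save(p,'w5')
for q in['book_red','book_blue','paddle']:print(q,[(x['location'],x['conf']) for x in ctrl.landmark_of('wrist',q)])
P=wcloud(d,s).reshape(-1,3)
m=(np.hypot(P[:,0]-.61,P[:,1]+.106)<.04)&(abs(P[:,2]-.119)<.006)
Q=P[m];print(len(Q),cv2.minAreaRect((Q[:,:2]*1000).astype(np.float32)) if len(Q)>4 else 0)
E
```

```text
[ 0.60985611 -0.10787557  0.1795727 ] 0.409023242098968
book_red [([0.4268, 0.2071, 0.0008], 0.72)]
book_blue [([0.619, 0.0115, 0.0041], 0.78), ([0.3355, -0.4095, 0.0015], 0.64)]
paddle [([0.6058, -0.1064, 0.1183], 0.83), ([0.619, 0.0107, 0.0059], 0.31)]
680 ((609.9612426757812, -107.83613586425781), (10.75636100769043, 40.040767669677734), 85.08110809326172)
```

View pics/w5.png

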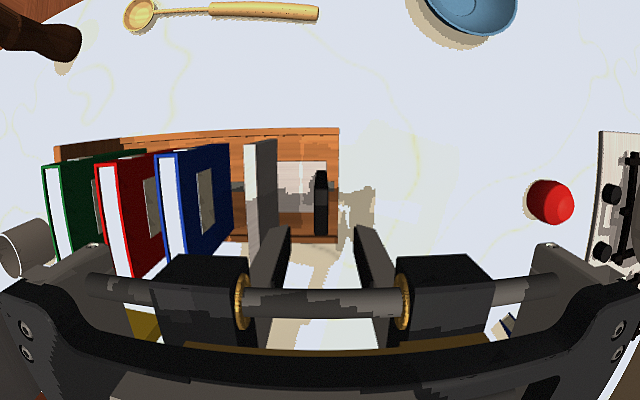

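All three books stand parallel. The paddle top at (320,200) lies midway between the open fingers, and the measured centre (0.610,-0.108) matches the TCP. I'll go down onto it and pinch.

carry_out --deltas '[{"tx": 0, "ty": 0, "tz": 0.6, "wx": 0, "wy": 0, "wz": 0}, {"tx": 0, "ty": 0, "tz": 0.6, "wx": 0, "wy": 0, "wz": 0}, {"tx": 0, "ty": 0, "tz": 0.6, "wx": 0, "wy": 0, "wz": 0}, {"tx": 0, "ty": 0, "tz": 0.6, "wx": 0, "wy": 0, "wz": 0}, {"tx": 0, "ty": 0, "tz": 0.6, "wx": 0, "wy": 0, "wz": 0}, {"tx": 0, "ty": 0, "tz": 0.6, "wx": 0, "wy": 0, "wz": 0}, {"tx": 0, "ty": 0, "tz": 0.6, "wx": 0, "wy": 0, "wz": 0}, {"tx": 0, "ty": 0, "tz": 0.4, "wx": 0, "wy": 0, "wz": 0}]'

```text
clock: 24.1
ee_pos: [0.609, -0.1066, 0.0843]
ee_rot: [0.999, -0.04, -0.001, -0.0]
force: [-1.2, 0.1, -0.3]
finger_gap: 0.408
grip_force: 0.0
```

carry_out --deltas '[{"tx": 0, "ty": 0, "tz": 0, "wx": 0, "wy": 0, "wz": 0}, {"tx": 0, "ty": 0, "tz": 0, "wx": 0, "wy": 0, "wz": 0}, {"tx": 0, "ty": 0, "tz": 0, "wx": 0, "wy": 0, "wz": 0}, {"tx": 0, "ty": 0, "tz": 0, "wx": 0, "wy": 0, "wz": 0}, {"tx": 0, "ty": 0, "tz": 0, "wx": 0, "wy": 0, "wz": 0}, {"tx": 0, "ty": 0, "tz": 0, "wx": 0, "wy": 0, "wz": 0}, {"tx": 0, "ty": 0, "tz": 0, "wx": 0, "wy": 0, "wz": 0}, {"tx": 0, "ty": 0, "tz": 0, "wx": 0, "wy": 0, "wz": 0}]' --jaw -1

```text
clock: 24.9
ee_pos: [0.61, -0.107, 0.0867]
ee_rot: [0.999, -0.04, 0.001, 0.0]
force: [-0.5, -0.5, 3.9]
finger_gap: 0.124
grip_force: 30.0
```

carry_out --deltas '[{"tx": 0, "ty": -0.1, "tz": 0, "wx": 0, "wy": 0, "wz": 0}, {"tx": 0, "ty": -0.25, "tz": 0, "wx": 0, "wy": 0, "wz": 0}, {"tx": 0, "ty": -0.35, "tz": 0, "wx": 0, "wy": 0, "wz": 0}, {"tx": 0, "ty": -0.35, "tz": 0, "wx": 0, "wy": 0, "wz": 0}, {"tx": 0, "ty": -0.35, "tz": 0, "wx": 0, "wy": 0, "wz": 0}, {"tx": 0, "ty": -0.25, "tz": 0, "wx": 0, "wy": 0, "wz": 0}, {"tx": 0, "ty": -0.2, "tz": 0, "wx": 0, "wy": 0, "wz": 0}, {"tx": 0, "ty": -0.1, "tz": 0, "wx": 0, "wy": 0, "wz": 0}]'

```text
clock: 25.7
ee_pos: [0.6132, -0.0682, 0.0867]
ee_rot: [0.999, -0.039, 0.001, 0.001]
force: [-1.2, -3.5, 4.3]
finger_gap: 0.13
grip_force: 30.0
```

carry_out --deltas '[{"tx": 0, "ty": -0.1, "tz": 0, "wx": 0, "wy": 0, "wz": 0}, {"tx": 0, "ty": -0.1, "tz": 0, "wx": 0, "wy": 0, "wz": 0}, {"tx": 0, "ty": -0.15, "tz": 0, "wx": 0, "wy": 0, "wz": 0}, {"tx": 0, "ty": -0.15, "tz": 0, "wx": 0, "wy": 0, "wz": 0}, {"tx": 0, "ty": -0.15, "tz": 0, "wx": 0, "wy": 0, "wz": 0}, {"tx": 0, "ty": -0.15, "tz": 0, "wx": 0, "wy": 0, "wz": 0}, {"tx": 0, "ty": -0.15, "tz": 0, "wx": 0, "wy": 0, "wz": 0}, {"tx": 0, "ty": -0.15, "tz": 0, "wx": 0, "wy": 0, "wz": 0}]'

```text
clock: 26.5
ee_pos: [0.6149, -0.0469, 0.0867]
ee_rot: [0.999, -0.04, 0.001, 0.001]
force: [-0.6, -4.0, 6.1]
finger_gap: 0.127
grip_force: 30.0
```

carry_out --deltas '[{"tx": 0, "ty": -0.15, "tz": 0, "wx": 0, "wy": 0, "wz": 0}, {"tx": 0, "ty": -0.15, "tz": 0, "wx": 0, "wy": 0, "wz": 0}, {"tx": 0, "ty": -0.15, "tz": 0, "wx": 0, "wy": 0, "wz": 0}, {"tx": 0, "ty": -0.15, "tz": 0, "wx": 0, "wy": 0, "wz": 0}, {"tx": 0, "ty": -0.15, "tz": 0, "wx": 0, "wy": 0, "wz": 0}, {"tx": 0, "ty": -0.15, "tz": 0, "wx": 0, "wy": 0, "wz": 0}, {"tx": 0, "ty": -0.15, "tz": 0, "wx": 0, "wy": 0, "wz": 0}, {"tx": 0, "ty": -0.15, "tz": 0, "wx": 0, "wy": 0, "wz": 0}]'

```text
clock: 27.3
ee_pos: [0.6168, -0.0236, 0.0867]
ee_rot: [0.999, -0.04, 0.001, 0.002]
force: [-0.8, -7.0, 4.9]
finger_gap: 0.124
grip_force: 30.0
```

```bash
python3 - <<'E'
from h import *
p,d=ctrl.capture('side');a=p[100:260,270:420];q,d=ctrl.capture('scene');b=q[180:290,250:430]
save(np.hstack([cv2.resize(b,(400,400)),cv2.resize(a,(400,400))]),'c2')
for c in('scene','side'):
  for n in['book_red','book_blue','book_green','stop_face']:print(c,n,[(x['location'],x['conf']) for x in ctrl.landmark_of(c,n)])
E
```

```text
scene book_red [([0.4215, 0.2063, -0.0004], 0.91), ([0.6219, 0.0728, 0.0032], 0.89)]
scene book_blue [([0.3318, -0.4135, -0.0037], 0.68), ([0.6246, 0.0468, 0.0041], 0.61), ([0.6163, -0.0205, 0.1147], 0.56)]
scene book_green [([0.6275, 0.1309, 0.0069], 0.8)]
scene stop_face [([0.6242, 0.0386, 0.0057], 0.7)]
side book_red [([0.4169, 0.2042, -0.0033], 0.69), ([0.6212, 0.0724, 0.0115], 0.56)]
side book_blue [([0.3353, -0.4151, 0.0007], 0.71)]
side book_green [([0.6285, 0.1268, 0.0093], 0.79)]
side stop_face [([0.6251, 0.038, 0.0007], 0.87)]
```

View pics/c2.png

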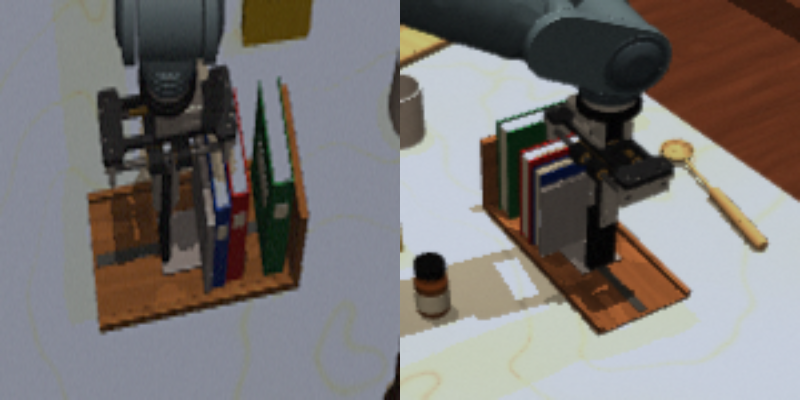

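The stop plate, blue and red now touch and move together upright, with a gap left to green at (245,180). I'll carry on.

carry_out --deltas '[{"tx": 0, "ty": -0.15, "tz": 0, "wx": 0, "wy": 0, "wz": 0}, {"tx": 0, "ty": -0.15, "tz": 0, "wx": 0, "wy": 0, "wz": 0}, {"tx": 0, "ty": -0.15, "tz": 0, "wx": 0, "wy": 0, "wz": 0}, {"tx": 0, "ty": -0.15, "tz": 0, "wx": 0, "wy": 0, "wz": 0}, {"tx": 0, "ty": -0.15, "tz": 0, "wx": 0, "wy": 0, "wz": 0}, {"tx": 0, "ty": -0.15, "tz": 0, "wx": 0, "wy": 0, "wz": 0}, {"tx": 0, "ty": -0.15, "tz": 0, "wx": 0, "wy": 0, "wz": 0}, {"tx": 0, "ty": -0.15, "tz": 0, "wx": 0, "wy": 0, "wz": 0}]'

```text
clock: 28.6
ee_pos: [0.6187, 0.0004, 0.0867]
ee_rot: [0.999, -0.04, 0.001, 0.001]
force: [-1.1, -6.0, 5.4]
finger_gap: 0.13
grip_force: 30.0
```

carry_out --deltas '[{"tx": 0, "ty": -0.1, "tz": 0, "wx": 0, "wy": 0, "wz": 0}, {"tx": 0, "ty": -0.1, "tz": 0, "wx": 0, "wy": 0, "wz": 0}, {"tx": 0, "ty": -0.1, "tz": 0, "wx": 0, "wy": 0, "wz": 0}, {"tx": 0, "ty": -0.05, "tz": 0, "wx": 0, "wy": 0, "wz": 0}, {"tx": 0, "ty": -0.05, "tz": 0, "wx": 0, "wy": 0, "wz": 0}, {"tx": 0, "ty": -0.05, "tz": 0, "wx": 0, "wy": 0, "wz": 0}, {"tx": 0, "ty": -0.05, "tz": 0, "wx": 0, "wy": 0, "wz": 0}, {"tx": 0, "ty": -0.05, "tz": 0, "wx": 0, "wy": 0, "wz": 0}]'

```text
clock: 29.4
ee_pos: [0.6196, 0.0107, 0.0867]
ee_rot: [0.999, -0.04, 0.001, 0.002]
force: [-0.3, -9.4, 5.0]
finger_gap: 0.129
grip_force: 30.0
```

carry_out --deltas '[{"tx": 0, "ty": -0.05, "tz": 0, "wx": 0, "wy": 0, "wz": 0}, {"tx": 0, "ty": -0.05, "tz": 0, "wx": 0, "wy": 0, "wz": 0}, {"tx": 0, "ty": -0.05, "tz": 0, "wx": 0, "wy": 0, "wz": 0}, {"tx": 0, "ty": -0.05, "tz": 0, "wx": 0, "wy": 0, "wz": 0}, {"tx": 0, "ty": 0, "tz": 0, "wx": 0, "wy": 0, "wz": 0}, {"tx": 0, "ty": 0, "tz": 0, "wx": 0, "wy": 0, "wz": 0}, {"tx": 0, "ty": 0, "tz": 0, "wx": 0, "wy": 0, "wz": 0}, {"tx": 0, "ty": 0, "tz": 0, "wx": 0, "wy": 0, "wz": 0}]'

```text
clock: 30.2
ee_pos: [0.6199, 0.0147, 0.0867]
ee_rot: [0.999, -0.04, 0.001, 0.002]
force: [-0.2, -8.7, 5.2]
finger_gap: 0.127
grip_force: 30.0
```

carry_out --deltas '[{"tx": 0, "ty": -0.05, "tz": 0, "wx": 0, "wy": 0, "wz": 0}, {"tx": 0, "ty": -0.05, "tz": 0, "wx": 0, "wy": 0, "wz": 0}, {"tx": 0, "ty": -0.05, "tz": 0, "wx": 0, "wy": 0, "wz": 0}, {"tx": 0, "ty": 0, "tz": 0, "wx": 0, "wy": 0, "wz": 0}, {"tx": 0, "ty": 0, "tz": 0, "wx": 0, "wy": 0, "wz": 0}, {"tx": 0, "ty": 0, "tz": 0, "wx": 0, "wy": 0, "wz": 0}, {"tx": 0, "ty": 0, "tz": 0, "wx": 0, "wy": 0, "wz": 0}, {"tx": 0, "ty": 0, "tz": 0, "wx": 0, "wy": 0, "wz": 0}]'

```text
clock: 31.0
ee_pos: [0.6199, 0.0147, 0.0867]
ee_rot: [0.999, -0.04, 0.0, 0.004]
force: [-2.4, -19.5, 5.7]
finger_gap: 0.129
grip_force: 30.1
```

The TCP stopped moving while the force rose from 9 to 19 N, so the row is tight. I'll open the gripper and lift away.

carry_out --deltas '[{"tx": 0, "ty": 0.05, "tz": 0, "wx": 0, "wy": 0, "wz": 0}, {"tx": 0, "ty": 0, "tz": 0, "wx": 0, "wy": 0, "wz": 0}, {"tx": 0, "ty": 0, "tz": 0, "wx": 0, "wy": 0, "wz": 0}, {"tx": 0, "ty": 0, "tz": 0, "wx": 0, "wy": 0, "wz": 0}, {"tx": 0, "ty": 0.1, "tz": 0, "wx": 0, "wy": 0, "wz": 0}, {"tx": 0, "ty": 0, "tz": -0.2, "wx": 0, "wy": 0, "wz": 0}, {"tx": 0, "ty": 0, "tz": -0.5, "wx": 0, "wy": 0, "wz": 0}, {"tx": 0, "ty": 0, "tz": -0.8, "wx": 0, "wy": 0, "wz": 0}]' --jaw -0.25

```text
clock: 31.8
ee_pos: [0.6187, 0.017, 0.1161]
ee_rot: [0.999, -0.04, -0.001, -0.0]
force: [-0.6, -0.1, -0.2]
finger_gap: 0.374
grip_force: 0.0
```

carry_out --deltas '[{"tx": 0, "ty": 0, "tz": -1, "wx": 0, "wy": 0, "wz": 0}, {"tx": 0, "ty": 0, "tz": -1, "wx": 0, "wy": 0, "wz": 0}, {"tx": 0, "ty": 0, "tz": -1, "wx": 0, "wy": 0, "wz": 0}, {"tx": 0, "ty": 0.5, "tz": -1, "wx": 0, "wy": 0, "wz": 0}, {"tx": 0, "ty": 1, "tz": -1, "wx": 0, "wy": 0, "wz": 0}, {"tx": 0, "ty": 1, "tz": -1, "wx": 0, "wy": 0, "wz": 0}, {"tx": 0, "ty": 1, "tz": 0, "wx": 0, "wy": 0, "wz": 0}, {"tx": 0, "ty": 1, "tz": 0, "wx": 0, "wy": 0, "wz": 0}]'

```text
clock: 32.6
ee_pos: [0.6129, -0.0738, 0.239]
ee_rot: [0.999, -0.039, 0.002, 0.001]
force: [-0.1, -0.1, 1.1]
finger_gap: 0.375
grip_force: 0.0
```

```bash
python3 - <<'E'
from h import *
p,d=ctrl.capture('side');a=p[100:260,270:420];P=cloud('side',d).reshape(-1,3);q,d=ctrl.capture('scene');b=q[180:290,250:430]
save(np.hstack([cv2.resize(b,(400,400)),cv2.resize(a,(400,400))]),'c3')
for c in('scene','side'):
  for n in['book_red','book_blue','book_green','wall_face','stop_face','paddle']:
    for x in ctrl.landmark_of(c,n):
      l=np.array(x['location']);v=l[:2]-RK;cs,sn=np.cos(RY),np.sin(RY)
      if abs(l[0]-.62)<.05 and abs(l[1])<.2:print(c,n,'rack xyz',np.round([cs*v[0]+sn*v[1],-sn*v[0]+cs*v[1],l[2]],3),x['conf'])
E
```

```text
scene book_red rack xyz [-0.     0.091  0.007] 0.59
scene book_blue rack xyz [0.002 0.062 0.006] 0.73
scene book_blue rack xyz [0.001 0.053 0.01 ] 0.31
scene book_green rack xyz [-0.     0.114  0.005] 0.61
scene wall_face rack xyz [-0.003  0.133  0.007] 0.84
scene stop_face rack xyz [0.001 0.055 0.01 ] 0.67
scene paddle rack xyz [ 0.003 -0.005  0.116] 0.76
side book_red rack xyz [-0.003  0.087  0.008] 0.7
side book_blue rack xyz [-0.002  0.062  0.004] 0.56
side book_green rack xyz [-0.002  0.114  0.01 ] 0.72
side wall_face rack xyz [-0.002  0.126  0.004] 0.92
side wall_face rack xyz [ 0.002 -0.002 -0.003] 0.74
side wall_face rack xyz [ 0.005 -0.008  0.12 ] 0.52
side wall_face rack xyz [0.003 0.052 0.001] 0.17
side stop_face rack xyz [0.    0.054 0.002] 0.83
side paddle rack xyz [ 0.004 -0.011  0.12 ] 0.7
side paddle rack xyz [-0.     0.056  0.003] 0.64
```

View pics/c3.png

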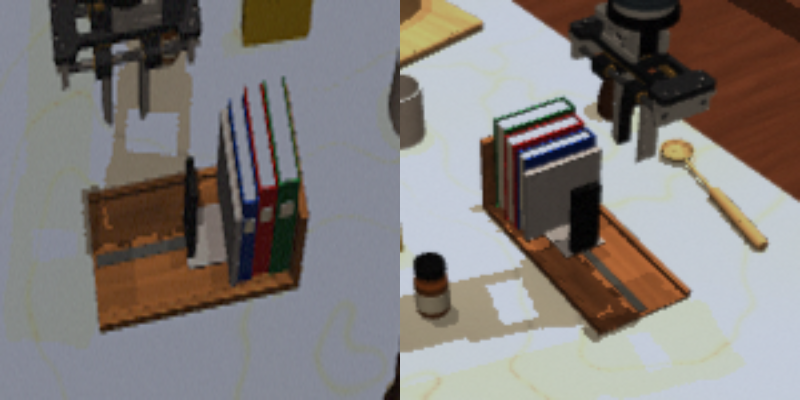

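The plate, blue, red and green stand tight against the wall, upright, and the gripper is well clear. The measured places (0.114, 0.089 and 0.062 m) fit the targets, so I'll hand in.

```bash
python3 -c "
from workcell import ctrl
print(ctrl.finish_job())"
```

```text
the job is handed in; nothing more can be done
None
```

The job is handed in: green, red and blue stand upright and snug between the wall and the end stop, and the gripper is clear; the hand-in returned no verdict, and I did not re-measure the spice jar, mug and egg timer at the end, though no move was planned near them.

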